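# Pull the spent cartridges from the water unit

## Task

Take the spent resin cartridges out of the bench water unit: push its self-closing cover back with the rubber wedge and set the wedge down in the gap so that it props the cover open by itself, then press each cartridge down until its latch lets go and it springs up, pull it out and put it in the return crate, standing or lying. When all the cartridges are in the crate, take the wedge away so that the cover shuts fully, and lay the wedge back on the bench. Leave the bottle, the beaker and the tube rack where they are.

Things in the scene. Friction and masses are not known exactly. Their poses are not given: they have to be found in the camera images.
- unit: Low white bench water unit, 360 x 360 mm, fixed. Origin: centre of its underside; x from its front (robot side) to its back, y to its left. Flat deck 130 mm above the bench, with a front sill 14 mm high (x = -180 to -165 mm) and a rear housing 55 mm high (x over 125 mm). Three bays, 67 mm (x) by 51 mm (y), open in the deck at x = -112, y = -125, -35 and 55 mm; left of them the deck is plain.
- cover (a joint): Smoked clear cover, slides back along the unit's x, m: 0 shut, 0.13 fully back. A spring shuts it (3 to 5.3 N, plus 35 N s/m damping). 344 mm wide, 140 mm long. Its front edge is an upright metal grip strip, 10 mm thick, 2 to 35 mm above the deck; shut, the strip's front face is at unit x = -160, 5 mm behind the sill. With the wedge between sill and strip it stays at about 0.11.
- cover_grip (a point): Point on the cover's grip strip: top of its front face, in line with the lane; moves with the cover.
- lane (a point): Centre of the place on the deck, left of the bays, where the wedge lies when it props the cover, its length along the unit's x, thin end against the sill and thick end against the grip strip. On the deck surface; fixed to the unit.
- bay1 (a point): Middle of the right-hand bay's mouth, at deck height.
- bay2 (a point): Middle of the middle bay's mouth, at deck height.
- bay3 (a point): Middle of the bay nearest the lane, at deck height.
- ejector1 (a joint): Spring platform in the right-hand bay, m: 0 = latched (a cartridge's cap is then 1 mm below the deck), negative = pushed in, 0.03 = sprung up. Pushed in by 5 mm or more (stop at 8 mm; it takes 12 to 14 N), the latch lets go, and as the push is withdrawn it rises to 0.03 and stays there: the cap then stands 29 mm above the deck.
- ejector2 (a joint): The same for the middle bay.
- ejector3 (a joint): The same for the bay nearest the lane.
- cartridge1: Resin cartridge, a white upright block 64 mm (x) by 48 mm (y) and 110 mm tall with a grey cap 22 mm deep, 0.28 kg; origin at the centre of its underside, z towards the cap. If present it starts latched down in bay1, the cap flush with the deck and too low to grip. None if that bay is empty.
- cartridge2: Resin cartridge, a white upright block 64 mm (x) by 48 mm (y) and 110 mm tall with a grey cap 22 mm deep, 0.28 kg; origin at the centre of its underside, z towards the cap. If present it starts latched down in bay2, the cap flush with the deck and too low to grip. None if that bay is empty.
- cartridge3: Resin cartridge, a white upright block 64 mm (x) by 48 mm (y) and 110 mm tall with a grey cap 22 mm deep, 0.28 kg; origin at the centre of its underside, z towards the cap. If present it starts latched down in bay3, the cap flush with the deck and too low to grip. None if that bay is empty.
- cap1 (a point): Middle of the cap's flat top on cartridge1, 110 mm above its origin. None if absent.
- cap2 (a point): Middle of the cap's flat top on cartridge2, 110 mm above its origin. None if absent.
- cap3 (a point): Middle of the cap's flat top on cartridge3, 110 mm above its origin. None if absent.
- wedge: Solid black rubber wedge, 115 mm long (x), 40 mm wide (y), 36 mm high at its +x end and 12 mm high at its -x end, 0.25 kg, flat sides and ends. Origin: centre of its underside. Starts flat on the bench left of the unit.
- crate: Open grey plastic return crate, 260 mm (x) by 160 mm (y), 60 mm high, walls and floor 5 mm, 0.8 kg, loose on the bench right of the unit. Origin: centre of its underside.
- bottle: Amber stoppered reagent bottle, 84 mm across, 158 mm tall; a bystander. Origin: centre of its underside.
- beaker: Small glass beaker, 72 mm across, 90 mm tall; a bystander. Origin: centre of its underside.
- tube_rack: Orange tube rack, 200 x 90 x 45 mm; a bystander. Origin: centre of its underside.
Things that resemble listed ones, but are neither listed nor needed, are in the scene too. Several things look just like the wedge: the one meant starts farthest to the robot's left.

How it is judged (in metres and radians):
On the way, in this order (a step that is already met when the one before it is completed fails the run):
1. the wedge alone props the cover open, let go by the robot (value of joint cover above 0.1 m and contact force between wedge and cover above 0.3 N and contact force between each of the arm, the fingers and wedge below 0.1 N and contact force between each of the fingers, the arm and cover below 0.1 N), for 0.3 s.
2. a cartridge has been pressed in and its platform has sprung up (value of joint any of ejector1, ejector2, ejector3 above 0.02 m), for 0.1 s.
3. every cartridge lies or stands in the crate (x of cartridge1 in the frame of crate between -0.13 and 0.13 m and y of cartridge1 in the frame of crate between -0.08 and 0.08 m and z of cartridge1 in the frame of crate between 0 and 0.13 m and x of cap1 in the frame of crate between -0.13 and 0.13 m and y of cap1 in the frame of crate between -0.08 and 0.08 m and z of cap1 in the frame of crate between 0 and 0.13 m and z of each of cartridge1, cartridge2, cartridge3 in the frame of crate below 0.06 m and x of cartridge2 in the frame of crate between -0.13 and 0.13 m and y of cartridge2 in the frame of crate between -0.08 and 0.08 m and z of cartridge2 in the frame of crate between 0 and 0.13 m and x of cap2 in the frame of crate between -0.13 and 0.13 m and y of cap2 in the frame of crate between -0.08 and 0.08 m and z of cap2 in the frame of crate between 0 and 0.13 m and x of cartridge3 in the frame of crate between -0.13 and 0.13 m and y of cartridge3 in the frame of crate between -0.08 and 0.08 m and z of cartridge3 in the frame of crate between 0 and 0.13 m and x of cap3 in the frame of crate between -0.13 and 0.13 m and y of cap3 in the frame of crate between -0.08 and 0.08 m and z of cap3 in the frame of crate between 0 and 0.13 m), for 0.3 s.
At the end, for the whole second after the job is handed in: Every cartridge that was in the unit is inside the crate (both its foot and its cap within the crate's outline, the foot's middle less than 60 mm above the crate's underside) and at rest, the cover is shut to within 8 mm, and the wedge lies at rest on the bench (its origin less than 30 mm above it) (all of step 3 and linear speed of each of cartridge1, cartridge2, cartridge3, wedge below 0.03 m/s and value of joint cover below 0.008 m and height (world z) of wedge below 0.03 m); the robot touches nothing.
It fails at once if the amber bottle is shifted by more than 40 mm or tipped (distance of bottle from where it was at the start of the episode above 0.04 m or angle between bottle's own z axis and vertical above 0.4 rad).
It fails at once if the beaker is shifted by more than 40 mm or tipped (distance of beaker from where it was at the start of the episode above 0.04 m or angle between beaker's own z axis and vertical above 0.4 rad).
It fails at once if the tube rack is shifted by more than 40 mm or tipped (distance of tube_rack from where it was at the start of the episode above 0.04 m or angle between tube_rack's own z axis and vertical above 0.4 rad).
Of cartridge1, cartridge2, cartridge3 only 2 to 3 are there at a start; the rules pass over those that are not, and their reading is None.
At some moment in a run one of wedge may be knocked a few centimetres aside while the robot is not near it.
Once in a run the grip may slacken for a moment while it holds something.
It also fails if it takes over 210 s, if anything falls off the work surface, if the arm or the gripper's body presses on something with over 40 N, if the wrist force passes 120 N, or if a joint passes its speed limit or range.

## Robot

A 6-joint arm with a two-finger parallel gripper is mounted at the origin on the work surface. World frame = base frame: x ahead of the robot, y to its left, z up, the work surface at z = 0. Lengths are in mm, angles in rad, forces in N, time in s.
With the tool pointing down it reaches from about 425 to 1125 mm from the base axis. Payload 14.9 kg.
Tool frame: the origin (TCP) lies midway between the tips of the shut fingers; the grasp point (between the pads) lies 19 mm behind it; z points along the fingers, y is the direction in which the jaws open and shut (so a half turn about z gives the same grasp; the last joint's range is limited). The gripper opens to 91 mm and grips with 3 to 60 N. Pads are 32 mm wide; open, the fingers measure 118 mm over their backs; the gripper's body (76 mm by 178 mm) begins 60 mm behind the grasp point.
Start: joints at [-1.247, 0.379, 1.734, -0, 1.028, -0.033], TCP at [244.491, -655.929, 213.932] pointing down, gripper open.
Joint ranges: [-2.77, 2.77], [-0.74, 2.19], [0, 2.66], [-1.06, 4.2], [0.31, 2.87], [-3.08, 3.08]. Speed limits (rad/s): [1.89, 1.89, 2.39, 3.14, 3.14, 3.14].

## Interface

Orientations are given as a rotation vector (axis times angle).
In Python, from cell import observe, cams, ticket, nets gives the robot as it stands.
- The arm moves only by the shell command python3 -m inch 'ROWS' [FORCE]. ROWS is JSON, one flat list of numbers, 5 for each row, row after row: the opening, from 0 (shut) to 1 (fully open), then the shift along the tool's x, y, z in units of 800 mm (1.0 is 800 mm), then the turn about the tool's z in units of 60 degrees (1.0 is 60 degrees). In form: [fingers, x, y, z, yaw, fingers, x, y, z, yaw, ...]. A call has 1 to 8 rows; each row is the pose to reach, as a shift and turn from the pose commanded when the call began, along the tool's axes at that moment; what a row does not reach only later rows make up. A row lasts 1/12 s, in which the tool goes at most 41.7 mm and 7.16 degrees, less where a joint would pass 70% of its speed; a pose out of reach is approached as far as the arm can. A call with a number of a shift or a turn outside -1 to 1 is refused whole. A call with a gripper value outside its range is refused whole. The fingers move at their own pace and stop on an object; FORCE is the grip in N (left out, the last holds). Time passes only in rows, so rows that repeat a pose let the fingers close. It gives the time, the measured TCP pose, the force and the opening at its end, in the units of the state.
- observe(): the state, without advancing time (a new reading comes with each control period).
- cams.get_image(name): name is "scene" or "top" or "wrist"; returns a dict with "color" (384x512x3 uint8, red, green, blue), "mtx" (3x3 intrinsics, pixels), "T" (4x4, takes a point from camera to world coordinates). Camera axes: x right, y down, z forward; pixel columns grow to the right and rows downward; lengths in mm; the calibration is good to about 2 mm. A picture is of the moment at which its call begins. There is no depth.
- ticket.job_done(): hands the job in, once; it reports no verdict.
Trained networks look in the newest picture that a camera, given by its name, has taken for a name from the list of things; names that differ only in an ending like _2 or _b are one class to them, and where a whole thing is asked for, a point or a joint stands for the part that bears it (a point fixed in the world has none). Each returns a list of dicts, best first, with "score" (0 to 1); they miss things now and then, are a little off and sometimes report something else, mostly with a low value. They report only what shows in the picture. A call takes as long as a camera call. They do not tell look-alikes from the thing itself.
- nets.silhouettes(camera, thing): "pixels" (384x512 bool, what is visible of it) and "location" ([column, row] in pixels, amid what is visible of it).
- nets.place_of(camera, thing): "location" ([column, row] in pixels: a listed point, or the origin of a listed thing).
The state is a dict: "time": time; "joint_pos": joint angles; "joint_velocities": joint speeds; "effort": joint torques, N m; "tcp_pos": TCP position; "orientation": TCP orientation; "force": force on the tool from outside, world axes, zero at the start; "wrist_torque": the same for the moment, N m; "opening": finger opening in mm.
Only numpy, scipy, OpenCV 4.12 (cv2) and the standard library are available. Lean on these libraries where they do the work, as an engineer would, in place of code of your own. Each camera call takes 0.05 s, during which the arm holds its last target.

## Working session

There is one attempt and no reset: what is moved stays moved. The work goes in short steps, Python scripts to look and compute and a shell command to move; the robot and the scene stay as the last step left them, time stands still between calls to the robot, and variables do not carry over. Pictures are saved under pics/ and viewed, and the job is handed in when it is done.

```bash
ls; mkdir -p pics; python3 - <<'E'
from cell import observe,cams,nets
import cv2
s=observe();print(s)
for n in ["scene","top","wrist"]:
    im=cams.get_image(n); cv2.imwrite(f"pics/a_{n}.png",im["color"][...,::-1]); print(n,im["mtx"].tolist(),im["T"].round(3).tolist())
E
```

```text
pics
{'time': 0.0, 'joint_pos': array([-1.24729311e+00,  3.79390541e-01,  1.73476325e+00, -2.43484057e-06,
        1.02851730e+00, -3.32658165e-02]), 'joint_velocities': array([-0.00084563, -0.00019991,  0.0016473 ,  0.0006418 , -0.00029484,
        0.00076819]), 'effort': array([ 2.96758619e-03, -7.63714528e+01, -4.34362435e+01,  6.51606289e-02,
        4.23410756e-02, -1.36985495e-04]), 'tcp_pos': array([ 244.36650311, -655.54496611,  213.30954114]), 'orientation': array([-3.09069046e+00, -5.57256708e-01,  2.48127397e-04]), 'force': array([-0.44958762, -0.22973889, -0.54849703]), 'wrist_torque': array([ 0.01201433, -0.00045903,  0.05910212]), 'opening': 91.22664502678825}
scene [[451.5860730617881, 0.0, 250.60482257576297], [0.0, 451.5860730617881, 185.6958186093903], [0.0, 0.0, 1.0]] [[-0.152, 0.777, -0.611, 1254.77], [0.988, 0.128, -0.083, 183.109], [0.013, -0.617, -0.787, 1120.96], [0.0, 0.0, 0.0, 1.0]]
top [[446.39130387621515, 0.0, 247.5691913129589], [0.0, 446.39130387621515, 188.01701347741152], [0.0, 0.0, 1.0]] [[0.006, -0.998, 0.062, 388.922], [-1.0, -0.006, 0.008, 65.387], [-0.008, -0.062, -0.998, 1636.459], [0.0, 0.0, 0.0, 1.0]]
wrist [[277.1463300566031, 0.0, 254.38759007737255], [0.0, 277.1463300566031, 186.88495177169418], [0.0, 0.0, 1.0]] [[0.349, -0.91, -0.225, 306.664], [-0.937, -0.339, -0.082, -632.486], [-0.001, 0.24, -0.971, 384.531], [0.0, 0.0, 0.0, 1.0]]
```

View pics/a_top.png

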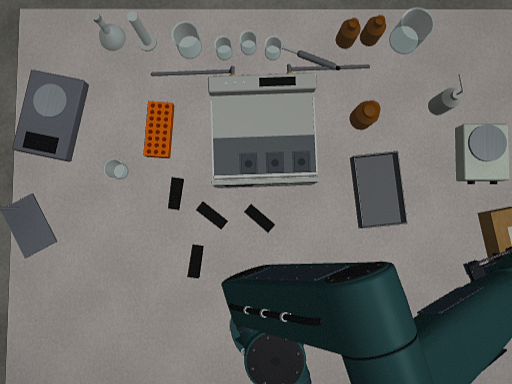

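View pics/a_scene.png

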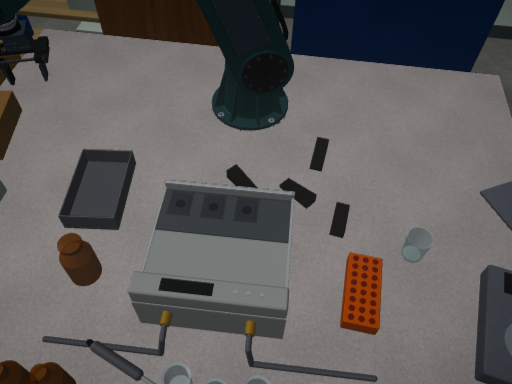

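The top view shows four black wedge-like blocks, at (176,193), (211,215), (259,218) and (195,261). The leftmost for the robot (largest y) is (176,193). Three caps are visible at about (248,163), (275,162) and (301,161). Next I measure.

```bash
cat > h.py <<'E'
import numpy as np,cv2
from scipy.spatial.transform import Rotation as R
from cell import observe,cams,nets
def ray(c,px,z):
    K,T=c["mtx"],c["T"]; d=T[:3,:3]@np.linalg.solve(K,[px[0],px[1],1.0]); o=T[:3,3]
    return o+d*(z-o[2])/d[2]
def proj(c,P):
    P=np.atleast_2d(P); q=(P-c["T"][:3,3])@c["T"][:3,:3]; u=q@c["mtx"].T; return u[:,:2]/u[:,2:]
def Rt(): return R.from_rotvec(observe()["orientation"]).as_matrix()
def save(n,img,crop=None,f=1):
    im=img["color"][...,::-1].copy()
    if crop: x0,x1,y0,y1=crop; im=im[y0:y1,x0:x1]
    cv2.imwrite(f"pics/{n}.png",cv2.resize(im,None,fx=f,fy=f,interpolation=cv2.INTER_CUBIC))
E
python3 - <<'E'
from h import *
c=cams.get_image("top"); s=cams.get_image("scene")
save("crop1",c,(130,340,130,290),3.5)
for cam,cc in (("top",c),("scene",s)):
  for th,z in [("unit",0),("cover_grip",165),("lane",130),("bay1",130),("bay2",130),("bay3",130),("cap1",129),("cap2",129),("cap3",129),("wedge",0),("crate",0),("bottle",0),("beaker",0),("tube_rack",0)]:
    for d in nets.place_of(cam,th)[:5 if th=="wedge" else 2]:
        print(cam,th,round(d["score"],2),np.round(d["location"],1),ray(cc,d["location"],z).round(1)[:2])
for d in nets.silhouettes("top","wedge"):
    print(d["score"],d["location"],cv2.minAreaRect(np.argwhere(d["pixels"])[:,::-1].astype(np.float32)))
E
```

```text
top unit 0.96 [263.  136.8] [681.   22.6]
top cover_grip 0.78 [225.  173.8] [527.3 152.2]
top lane 0.6 [222.8 159.4] [579.7 162.2]
top lane 0.43 [276.4 161.5] [573.5 -19.8]
top bay1 0.78 [300.7 161. ] [ 575.6 -102.2]
top bay1 0.71 [251.9 165.7] [558.7  63.2]
top bay2 0.78 [300.7 161. ] [ 575.6 -102.2]
top bay2 0.71 [251.9 165.7] [558.7  63.2]
top bay3 0.78 [300.7 161. ] [ 575.6 -102.2]
top bay3 0.71 [251.9 165.7] [558.7  63.2]
top wedge 0.91 [177.5 195.6] [461.5 335.7]
top wedge 0.7 [210.7 214.6] [392.6 212.9]
top wedge 0.59 [196.6 259.5] [229.1 262.4]
top wedge 0.54 [257.1 214.8] [392.9  43. ]
top wedge 0.21 [258.2 134.3] [690.2  40.4]
top crate 0.8 [376.8 188.9] [ 490.3 -395.1]
top bottle 0.94 [358.3 117.7] [ 754.  -329.9]
top bottle 0.33 [160.8 130.5] [702.8 401.6]
top beaker 0.7 [120.3 171. ] [551.1 548.5]
top tube_rack 0.7 [224.2 177.3] [529.9 164.7]
top tube_rack 0.59 [161.  131.9] [697.5 400.7]
scene unit 0.75 [220.3 269.1] [686.2  26.2]
scene cover_grip 0.9 [281.6 185.8] [499.4 164.1]
scene lane 0.69 [275.1 214.7] [571.6 157.1]
scene bay1 0.97 [178.5 201.3] [ 570.1 -106.5]
sc
[... 610 characters left out ...]
.4 342.7]
scene wedge 0.55 [243.5 184.7] [384.2  41.4]
scene wedge 0.55 [274.3 213.3] [477.3 150.7]
scene crate 0.97 [103.3 195. ] [ 494.2 -379. ]
scene bottle 0.79 [ 85.8 270.6] [ 749.  -335.7]
scene bottle 0.51 [221.8 268.2] [682.9  29.7]
scene beaker 0.69 [411.5 250.8] [543.1 552.3]
scene tube_rack 0.95 [360.5 297.9] [710.5 408.8]
0.83 [195.8, 261.3] ((195.16998291015625, 261.80999755859375), (11.596551895141602, 32.38549041748047), 8.130102157592773)
0.77 [178.0, 195.8] ((175.05404663085938, 193.17568969726562), (12.001126289367676, 30.57821273803711), 9.462322235107422)
0.53 [258.5, 217.2] ((258.8000183105469, 218.4000244140625), (31.888778686523438, 11.497314453125), 40.60129928588867)
```

View pics/crop1.png

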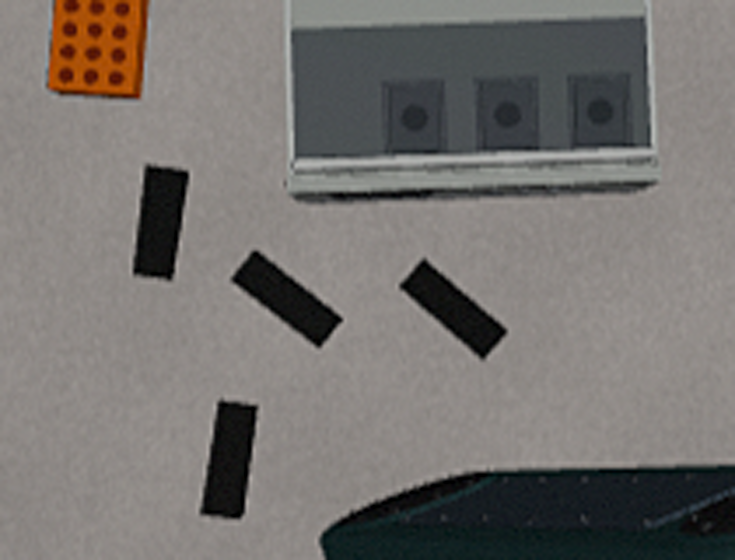

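The four look-alikes are confirmed. The one at (176,193) is farthest left, at world about (466,339). Next I fit the unit's pose and start moving the arm over for a close look.

```bash
cat >> h.py <<'E'
def to(x,y,z,ty=None):
    """ty: desired angle (deg, mod 180) of tool y axis in world"""
    s=observe(); Rm=R.from_rotvec(s["orientation"]).as_matrix(); d=Rm.T@(np.array([x,y,z])-s["tcp_pos"])/800
    a=np.degrees(np.arctan2(Rm[1,1],Rm[0,1])); t=0
    if ty is not None:
        t=(ty-a+90)%180-90; t=-t/60   # tool z down
    print("tool-y ang",a.round(2),"shift",d.round(4),"yaw",round(float(t),4),"| j6",s["joint_pos"][5].round(2))
def st():
    s=observe(); print("t",round(s["time"],2),"tcp",s["tcp_pos"].round(1),"F",s["force"].round(1),"open",round(s["opening"],1))
E
python3 - <<'E'
from h import *
to(520,0,320,0)
to(466,339,320,0)
s=cams.get_image("scene"); save("crop2",s,(120,320,160,320),3.5)
E
```

```text
tool-y ang -69.56 shift [ 0.6091 -0.648  -0.1326] yaw -1.1593 | j6 -0.03
tool-y ang -69.56 shift [ 0.6939 -1.0686 -0.1326] yaw -1.1593 | j6 -0.03
```

View pics/crop2.png

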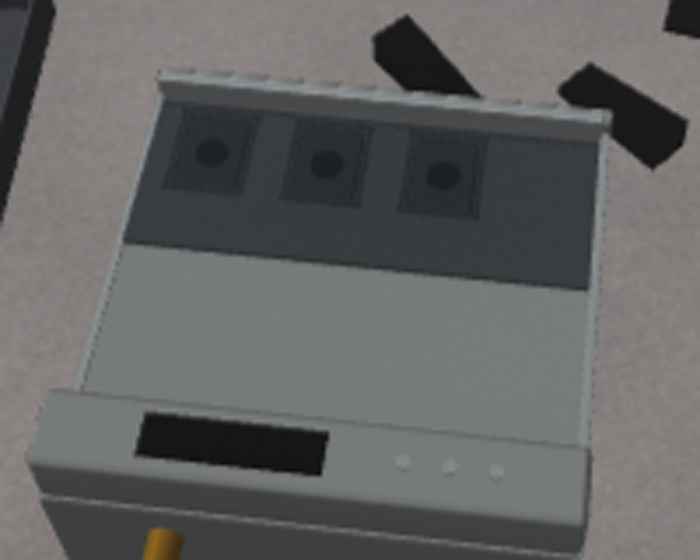

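Three dark caps show under the shut cover, in the scene view at (181,204), (214,207) and (247,210). Now the unit pose fit and the first transfer.

```bash
python3 - <<'E'
from h import *
from scipy.optimize import least_squares
c=cams.get_image("top"); s=cams.get_image("scene")
top=np.array([[248.3,163.7],[274.9,162.6],[301.4,161.7]]);sc=np.array([[246.6,210],[213.7,206.9],[180.6,203.7]])
P=np.array([[-112,y,129] for y in (55,-35,-125)],float)
H=np.array([[125,180,185],[125,-180,185]],float); hs=np.array([[120+590/3.5,160+447/3.5],[120+50/3.5,160+390/3.5]])
def W(p,P): 
    q=P.copy();a=p[2];q[:,:2]=P[:,:2]@np.array([[np.cos(a),np.sin(a)],[-np.sin(a),np.cos(a)]])+p[:2];return q
f=lambda p:np.r_[(proj(c,W(p,P))-top).ravel(),(proj(s,W(p,P))-sc).ravel(),(proj(s,W(p,H))-hs).ravel()]
r=least_squares(f,[683,24,.04],loss="soft_l1");print(r.x,f(r.x).round(1))
L=W(r.x,np.array([[-107.5,y,130] for y in (120,130,135)],float));print(L)
for n in("top","scene"):print(proj({"top":c,"scene":s}[n],L))
print(W(r.x,P))
E
python3 -m inch '[1,0,0,-0.13,-0.5,1,0.3,-0.3,-0.13,-0.9,1,0.609,-0.648,-0.133,-1,1,0.609,-0.648,-0.133,-1,1,0.609,-0.648,-0.133,-1,1,0.609,-0.648,-0.133,-1,1,0.609,-0.648,-0.133,-1,1,0.609,-0.648,-0.133,-1]'
python3 -m inch '[1,0.609,-0.648,-0.133,-1,1,0,0,0,0]' | head -c 0; python3 -c "
from h import *
st()
to(520,0,320,0)"
```

```text
[6.82200678e+02 2.88564676e+01 4.36268961e-02] [-1.  -0.7 -1.1 -0.6 -1.1 -0.7 -0.3 -0.1 -0.7 -0.2 -0.6 -0.2  1.1 -0.7
 -1.8 -1.1]
[[569.56939783 144.05388362 130.        ]
 [569.13326725 154.0443686  130.        ]
 [568.91520196 159.03961109 130.        ]]
[[228.10553795 162.38770378]
 [225.16268948 162.50019039]
 [223.69134199 162.55643076]]
[[270.33216983 213.42422778]
 [274.07762632 213.78894673]
 [275.95168212 213.97143548]]
[[ 567.90852837   78.91947249  129.        ]
 [ 571.83370361  -10.99489232  129.        ]
 [ 575.75887885 -100.90925713  129.        ]]
time: 2.52
tcp_pos: [357.8, -386.9, 284.6]
orientation: [2.44, 1.978, 0.0]
force: [-0.5, 0.3, -0.1]
opening: 90.9
t 2.68 tcp [ 349.7 -375.6  287.7] F [ 1.8 -0.8  1.4] open 91.2
tool-y ang -10.73 shift [ 0.5009  0.1219 -0.0407] yaw -0.1788 | j6 -0.68Exception ignored on flushing sys.stdout:
BrokenPipeError: [Errno 32] Broken pipe
```

```bash
python3 -c "
from h import *
to(520,0,320,82); to(400,300,320,82)"
```

```text
tool-y ang -10.73 shift [ 0.5009  0.1219 -0.0407] yaw 1.4545 | j6 -0.68
tool-y ang -10.73 shift [ 0.8414 -0.0953 -0.0413] yaw 1.4545 | j6 -0.68
```

```bash
python3 -m inch '[1,0.2,0.05,-0.04,-0.9,1,0.5,0.12,-0.04,-0.9,1,0.5,0.12,-0.04,-0.9,1,0.5,0.12,-0.04,-0.9,1,0.5,0.12,-0.04,-0.9,1,0.6,0.05,-0.04,-0.9,1,0.84,-0.095,-0.041,-0.9,1,0.84,-0.095,-0.041,-0.9]'; python3 -c "
from h import *
st()
to(400,300,320,82)"
```

```text
time: 3.35
tcp_pos: [449.8, -76.3, 307.6]
orientation: [1.274, 2.871, 0.0]
force: [0.2, 0.4, 0.7]
opening: 90.8
t 3.35 tcp [449.8 -76.3 307.6] F [0.2 0.4 0.7] open 90.8
tool-y ang 42.15 shift [ 0.3905  0.2695 -0.0156] yaw -0.6642 | j6 -0.95
```

```bash
python3 -m inch '[1,0.39,0.27,-0.016,-0.66,1,0.39,0.27,-0.016,-0.66,1,0.39,0.27,-0.016,-0.66,1,0.39,0.27,-0.016,-0.66,1,0.39,0.27,-0.016,-0.66,1,0.39,0.27,-0.016,-0.66,1,0.39,0.27,-0.016,-0.66,1,0.39,0.27,-0.016,-0.66]'; python3 -c "
from h import *
st()
to(466,339,250,82)"
```

```text
time: 4.02
tcp_pos: [408.2, 254.5, 319.0]
orientation: [0.236, 3.132, 0.001]
force: [0.8, -0.1, 0.1]
opening: 91.5
t 4.02 tcp [408.2 254.5 319. ] F [ 0.8 -0.1  0.1] open 91.5
tool-y ang 81.38 shift [-0.0555  0.1152  0.0864] yaw -0.0103 | j6 -0.91
```

```bash
python3 -m inch '[1,-0.056,0.115,0.08,0,1,-0.056,0.115,0.08,0,1,-0.056,0.115,0.08,0,1,-0.056,0.115,0.08,0,1,-0.056,0.115,0.08,0,1,-0.056,0.115,0.08,0]'; python3 -c "
from h import *
st()
c=cams.get_image('wrist'); save('w1',c)
t=cams.get_image('top'); s=cams.get_image('scene'); save('s1',s,(260,400,120,260),4)
for n,cc in(('wrist',c),('top',t),('scene',s)):
  for d in nets.silhouettes(n,'wedge'):
    print(n,round(d['score'],2),np.round(d['location'],1),ray(cc,d['location'],12).round(1),d['pixels'].sum())
  for d in nets.place_of(n,'wedge'):
    print(n,'o',round(d['score'],2),np.round(d['location'],1),ray(cc,d['location'],0).round(1))
"
```

```text
time: 4.52
tcp_pos: [466.9, 336.3, 254.8]
orientation: [-0.237, -3.132, 0.0]
force: [0.6, -0.2, 1.6]
opening: 91.1
t 4.52 tcp [466.9 336.3 254.8] F [ 0.6 -0.2  1.6] open 91.1
wrist 0.96 [ 41.  136.8] [378.1  31.7  12. ] 2965
wrist 0.87 [177.8  21.7] [259.6 263.8  12. ] 1376
wrist 0.85 [159.9 123.2] [385.5 209.3  12. ] 2501
wrist 0.66 [259.3 164.1] [466.9 343.5  12. ] 2121
wrist o 0.97 [262.1 163.4] [468.4 347.9   0. ]
wrist o 0.97 [161.9 125.8] [389.3 207.4   0. ]
wrist o 0.72 [ 51.  138.3] [382.   36.8   0. ]
top 0.89 [259.5 216. ] [388.6  34.4  12. ] 344
top 0.59 [211.8 216.1] [387.1 207.8  12. ] 353
top o 0.79 [209.6 214.3] [393.6 216.9   0. ]
top o 0.59 [260.5 216.4] [387.1  30.5   0. ]
top o 0.51 [273.4 163.5] [581.9 -16.1   0. ]
scene 0.79 [300.  192.6] [395.8 220.1  12. ] 510
scene 0.7 [238.7 175.7] [360.1  22.1  12. ] 385
scene 0.61 [339.3 222.1] [486.  343.8  12. ] 470
scene 0.59 [321.7 155.2] [229.3 277.8  12. ] 348
scene o 0.89 [244.6 186.3] [389.9  45.9   0. ]
scene o 0.82 [341.7 219. ] [465.4 352.3   0. ]
scene o 0.69 [294.3 191.7] [385.9 202.6   0. ]
scene o 0.69 [320.2 157.5] [229.3 274.5   0. ]
```

View pics/w1.png

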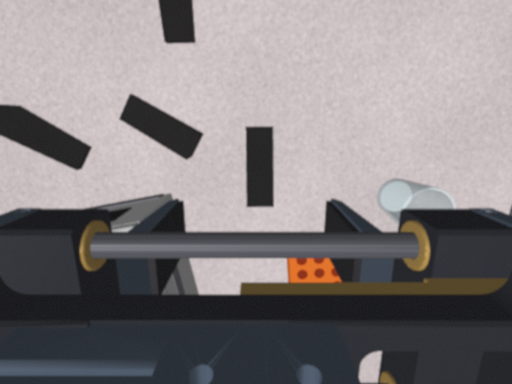

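View pics/s1.png

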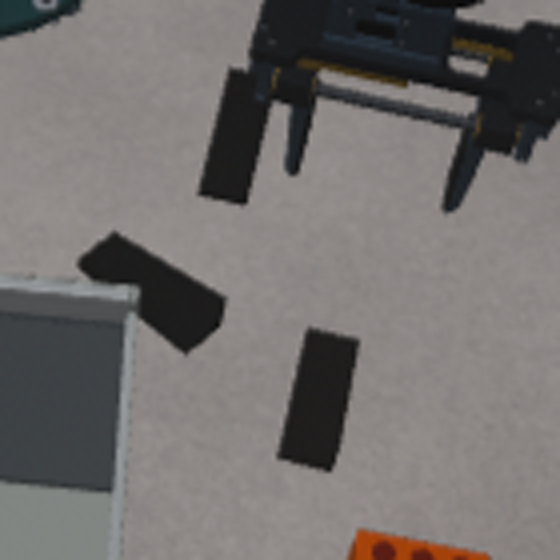

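The wrist view shows the wanted wedge at (260,166), spanning rows 127–206. The flanking fingers are clear of it. I fit a wedge model in both orientations to find its thick end.

```bash
cat >> h.py <<'E'
from scipy.optimize import minimize
def wedgepts(x,y,a,z=0):
    P=np.array([[sx*57.5,sy*20,h] for sx in(-1,1) for sy in(-1,1) for h in(0,36 if sx>0 else 12)],float)
    q=P.copy();c,s=np.cos(a),np.sin(a)
    q[:,0]=c*P[:,0]-s*P[:,1]+x;q[:,1]=s*P[:,0]+c*P[:,1]+y;q[:,2]+=z;return q
def wmask(c,x,y,a,z=0,S=4):
    u=cv2.convexHull((proj(c,wedgepts(x,y,a,z))*16*S).astype(np.int32)) 
    m=np.zeros((384*S,512*S),np.uint8);cv2.fillConvexPoly(m,u,255,shift=4)
    return cv2.resize(m,(512,384),interpolation=cv2.INTER_AREA)/255.
def seg(c,px):
    g=c["color"].max(2); m=(g<75).astype(np.uint8); n,l=cv2.connectedComponents(m); 
    return l==l[int(px[1]),int(px[0])]
E
python3 - <<'E'
from h import *
c=cams.get_image('wrist');s=cams.get_image('scene')
ms=[(c,seg(c,(260,166))),(s,seg(s,(341,219)))]
for _,m in ms: print(m.sum(),np.argwhere(m).min(0)[::-1],np.argwhere(m).max(0)[::-1])
for a0 in (-8,172):
    f=lambda p,use=(0,1):sum(np.abs(wmask(ms[i][0],p[0],p[1],p[2]/57.3)-ms[i][1]).sum()/ms[i][1].sum() for i in use)
    for use in((0,),(1,),(0,1)):
        r=minimize(f,[466,343,a0],args=(use,),method="Nelder-Mead",options=dict(initial_simplex=[[466,343,a0],[472,343,a0],[466,349,a0],[466,343,a0+4]]))
        print(a0,use,r.x.round(1),round(r.fun,3))
E
```

```text
1932 [247 127] [271 204]
473 [330 202] [349 237]
-8 (0,) [470.1 343.1  -8.8] 0.14
-8 (1,) [471.8 345.6  -8.2] 0.055
-8 (0, 1) [470.9 345.   -8.4] 0.214
172 (0,) [472.6 343.5 170.6] 0.129
172 (1,) [472.8 345.4 172.1] 0.2
172 (0, 1) [472.9 344.7 172. ] 0.348
```

```bash
python3 -c "
from h import *
to(471,344.5,60,81.6);to(471,344.5,5,81.6)"
```

```text
tool-y ang 81.33 shift [-0.0032  0.0105  0.2435] yaw -0.0045 | j6 -0.84
tool-y ang 81.33 shift [-0.0031  0.0105  0.3122] yaw -0.0045 | j6 -0.84
```

```bash
python3 -m inch '[1,-0.003,0.0105,0.05,-0.005,1,-0.003,0.0105,0.1,-0.005,1,-0.003,0.0105,0.15,-0.005,1,-0.003,0.0105,0.2,-0.005,1,-0.003,0.0105,0.243,-0.005,1,-0.003,0.0105,0.28,-0.005,1,-0.003,0.0105,0.3,-0.005,1,-0.003,0.0105,0.311,-0.005]'; python3 -m inch '[0.3,0,0,0,0,0.3,0,0,0,0,0.3,0,0,0,0,0.3,0,0,0,0,0.3,0,0,0,0,0.3,0,0,0,0]' 35;  python3 -c "
from h import *
st()
c=cams.get_image('wrist'); save('w2',c)
to(471,344.5,5,81.6)"
```

```text
time: 5.73
tcp_pos: [469.6, 343.8, 3.3]
orientation: [-0.229, -3.131, 0.003]
force: [-0.4, -0.9, 0.0]
opening: 91.3
time: 6.23
tcp_pos: [471.2, 344.8, 6.6]
orientation: [0.229, 3.132, 0.001]
force: [1.2, 0.1, -0.5]
opening: 54.4
t 6.23 tcp [471.2 344.8   6.6] F [ 1.2  0.1 -0.5] open 54.4
tool-y ang 81.64 shift [ 0.0001 -0.0004  0.0018] yaw 0.0006 | j6 -0.83
```

View pics/w2.png

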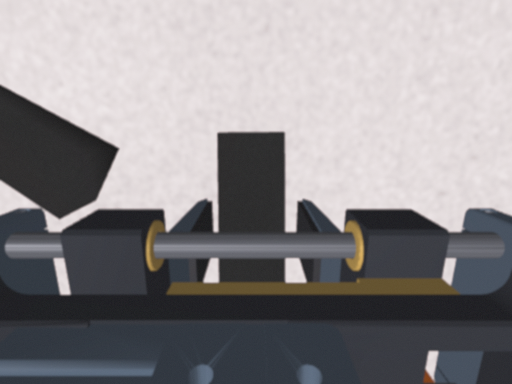

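The wedge (columns 218–285) sits centred and parallel between the fingers. Closing on it.

```bash
python3 -m inch '[0,0,0,0,0,0,0,0,0,0,0,0,0,0,0,0,0,0,0,0,0,0,0,0,0]' 45; python3 -m inch '[0,0,0,-0.04,0,0,0,0,-0.08,0,0,0,0,-0.12,0,0,0,0,-0.17,0,0,0,0,-0.22,0,0,0,0,-0.27,0,0,0,0,-0.29,0,0,0,0,-0.29,0]';  python3 -c "
from h import *
st()
c=cams.get_image('wrist'); save('w3',c)
c=cams.get_image('scene'); save('s3',c,(220,420,100,300),3)
to(471,344.5,5,81.6)"
```

```text
time: 6.7
tcp_pos: [470.8, 344.5, 6.0]
orientation: [-0.229, -3.133, 0.0]
force: [-1.5, -1.7, 6.8]
opening: 40.0
time: 7.37
tcp_pos: [472.4, 345.7, 242.2]
orientation: [0.229, 3.128, 0.006]
force: [-0.0, -0.8, -3.7]
opening: 40.0
t 7.37 tcp [472.4 345.7 242.2] F [-0.  -0.8 -3.7] open 40.0
tool-y ang 81.64 shift [-6.000e-04  2.000e-04  2.904e-01] yaw 0.0007 | j6 -0.83
```

View pics/w3.png

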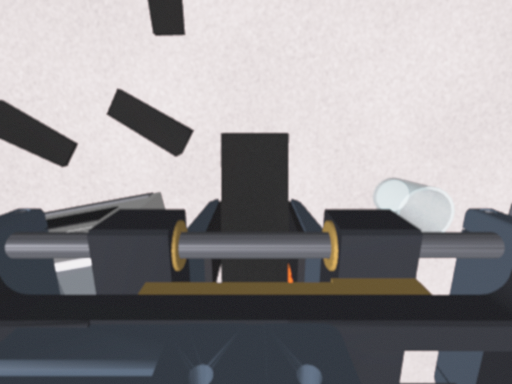

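View pics/s3.png

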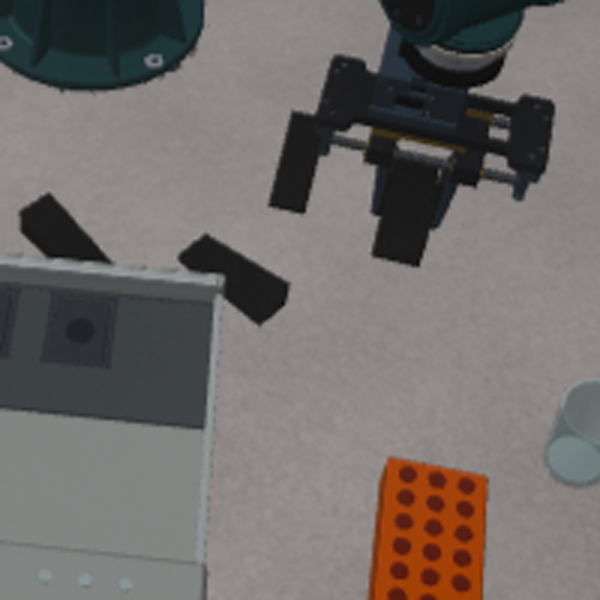

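Wedge held (opening 40.0), thick end towards +x, and its bottom is 6 mm below the TCP. Next I compute the approach to the strip.

```bash
cat >> h.py <<'E'
U=np.array([682.2,28.9]);UA=0.0436
def u2w(x,y):
    c,s=np.cos(UA),np.sin(UA); return U[0]+c*x-s*y,U[1]+s*x+c*y
def w2u(x,y):
    c,s=np.cos(UA),np.sin(UA); x,y=x-U[0],y-U[1]; return c*x+s*y,-s*x+c*y
def tou(x,y,z,ty=92.5): to(*u2w(x,y),z,ty)
E
python3 -c "
from h import *
print(u2w(-240,128))
tou(-240,128,240);tou(-240,128,154)"
```

```text
(np.float64(436.8490470440107), np.float64(146.31767279071715))
tool-y ang 81.64 shift [ 0.0057 -0.2511 -0.0033] yaw -0.181 | j6 -0.83
tool-y ang 81.64 shift [ 0.0057 -0.2511  0.1042] yaw -0.181 | j6 -0.83
```

```bash
python3 -m inch '[0,0.006,-0.05,0,-0.09,0,0.006,-0.1,0,-0.181,0,0.006,-0.15,0,-0.181,0,0.006,-0.2,0,-0.181,0,0.006,-0.25,0,-0.181,0,0.006,-0.251,0,-0.181,0,0.006,-0.251,0.05,-0.181,0,0.006,-0.251,0.09,-0.181]';  python3 -c "
from h import *
st()
tou(-240,128,154); tou(-217.5,128,154)
c=cams.get_image('scene'); save('s4',c,(170,330,140,260),4.5)
c=cams.get_image('wrist'); save('w4',c)"
```

```text
time: 8.13
tcp_pos: [436.4, 145.7, 163.8]
orientation: [-0.066, 3.14, 0.0]
force: [-0.5, -0.1, -4.9]
opening: 39.5
t 8.13 tcp [436.4 145.7 163.8] F [-0.5 -0.1 -4.9] open 39.5
tool-y ang 92.4 shift [-0.0006  0.0007  0.0123] yaw -0.0016 | j6 -1.34
tool-y ang 92.4 shift [-0.0287  0.0008  0.0123] yaw -0.0016 | j6 -1.34
```

View pics/s4.png

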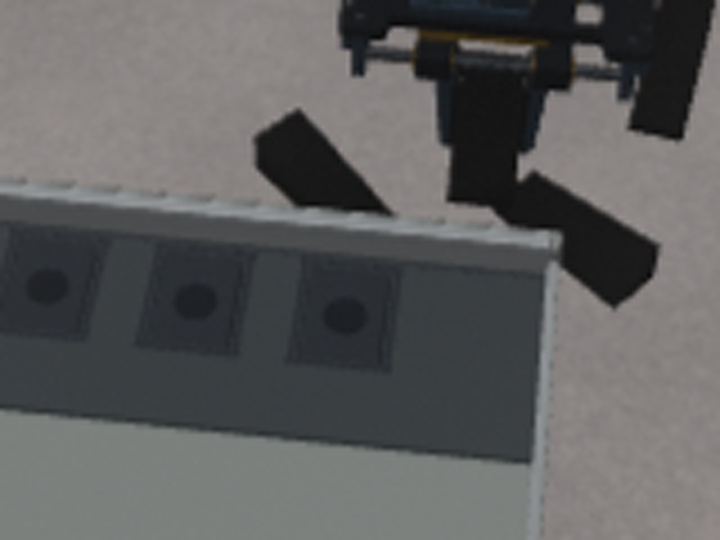

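View pics/w4.png

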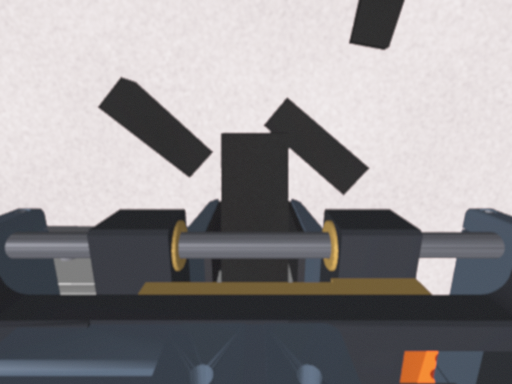

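```bash
python3 -m inch '[0,0,0.001,0.012,0,0,-0.01,0.001,0.012,0,0,-0.02,0.001,0.012,0,0,-0.028,0.001,0.012,0,0,-0.034,0.001,0.012,0,0,-0.04,0.001,0.012,0]';  python3 -c "
from h import *
st(); print(w2u(*observe()['tcp_pos'][:2]))
c=cams.get_image('scene'); save('s5',c,(170,330,140,260),4.5)"
```

```text
time: 8.73
tcp_pos: [469.5, 149.0, 156.9]
orientation: [-0.068, 3.141, 0.0]
force: [-5.7, 1.8, 0.4]
opening: 39.7
t 8.73 tcp [469.5 149.  156.9] F [-5.7  1.8  0.4] open 39.7
(np.float64(-207.21259683378406), np.float64(129.28201628415735))
```

View pics/s5.png

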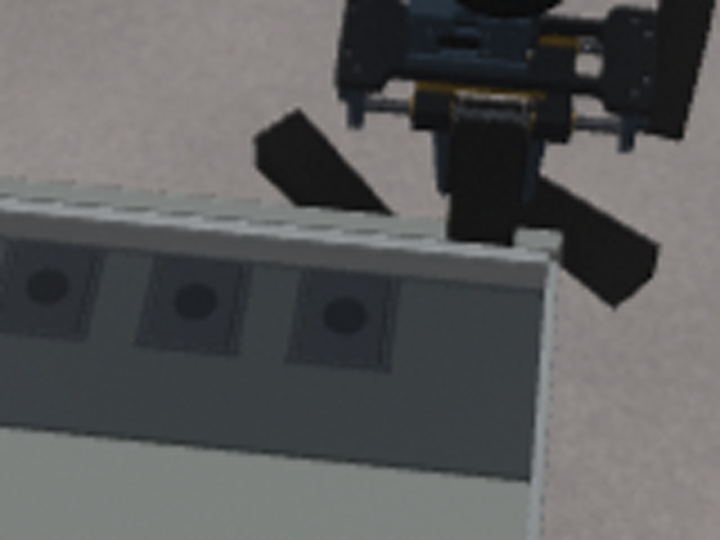

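The cover is moving back with the wedge (force −5.7 N). Raising 2 mm and pushing on.

```bash
python3 -m inch '[0,-0.015,0,-0.002,0,0,-0.03,0,-0.002,0,0,-0.05,0,-0.002,0,0,-0.07,0,-0.002,0,0,-0.09,0,-0.002,0,0,-0.11,0,-0.002,0,0,-0.13,0,-0.002,0,0,-0.132,0,-0.002,0]' 50;  python3 -c "
from h import *
st(); print(w2u(*observe()['tcp_pos'][:2])); tou(-101,128,154)
c=cams.get_image('scene'); save('s6',c,(170,330,140,260),4.5)
c=cams.get_image('wrist'); save('w6',c)"
```

```text
time: 9.45
tcp_pos: [575.6, 153.2, 157.8]
orientation: [0.068, -3.14, 0.0]
force: [-5.2, -1.8, -3.0]
opening: 39.7
t 9.45 tcp [575.6 153.2 157.8] F [-5.2 -1.8 -3. ] open 39.7
(np.float64(-101.07519533211988), np.float64(128.86808985444964))
tool-y ang 92.47 shift [-0.0001 -0.0011  0.0048] yaw -0.0004 | j6 -1.39
```

View pics/s6.png

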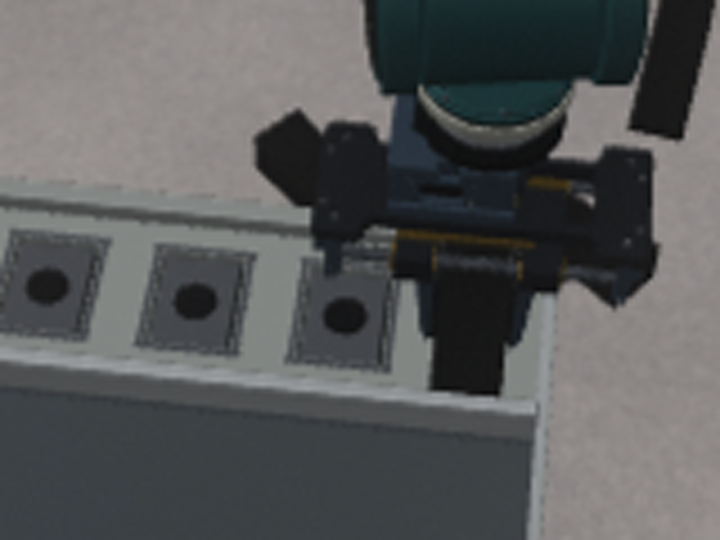

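View pics/w6.png

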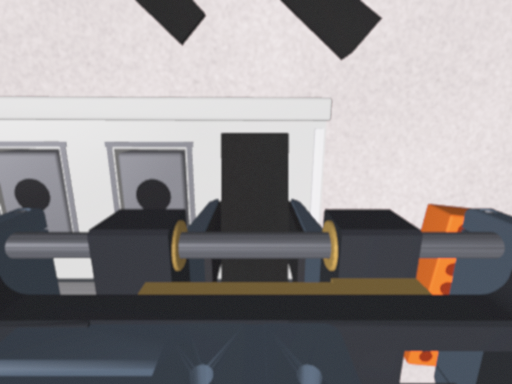

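```bash
python3 -c "
from h import *
c=cams.get_image('wrist'); save('w7',c,(200,340,80,220),4)
z=observe()['tcp_pos'][2]; st()
for px,zz in (((255,133),z+6),((255,120),144),((255,98),144)): print(w2u(*ray(c,px,zz)[:2]))
s=cams.get_image('scene'); save('s7',s,(250,310,190,240),10)
"
```

```text
t 9.6 tcp [573.8 153.2 157.8] F [-5.6 -2.  -1.9] open 39.6
(np.float64(-162.06325064588546), np.float64(129.16107662749388))
(np.float64(-169.3720556660211), np.float64(129.2107176219843))
(np.float64(-182.99459930867798), np.float64(129.2166361609619))
```

View pics/w7.png

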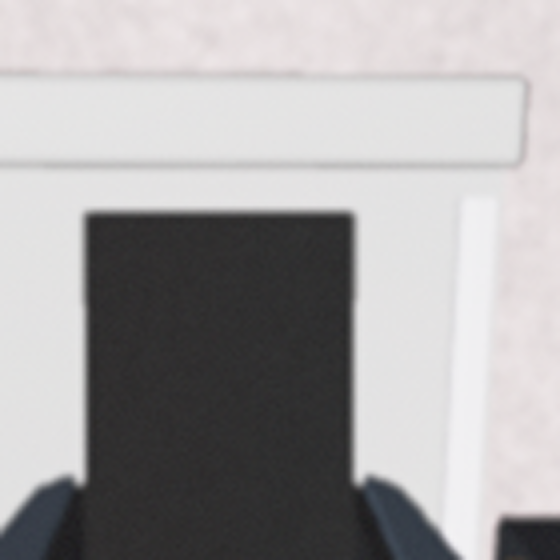

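View pics/s7.png

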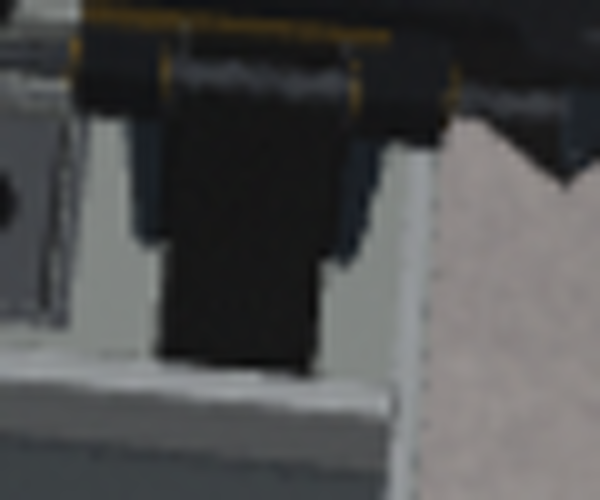

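The thin end is about 7 mm behind the sill, and the bracket measures the unit about 3 mm nearer than my fit. Lowering onto the deck.

```bash
sed -i 's/U=np.array(\[682.2,28.9\])/U=np.array([679.2,28.9])/' h.py; python3 -m inch '[0,0,0,0.007,0,0,0,0,0.014,0,0,0,0,0.02,0,0,0,0,0.024,0,0,0,0,0.024,0]';  python3 -c "
from h import *
st()";  python3 -m inch '[0,0,0,0.002,0,0,0,0,0.002,0]';  python3 -c "
from h import *
st()
c=cams.get_image('wrist'); save('w8',c,(200,340,80,220),4)"
```

```text
time: 10.07
tcp_pos: [573.6, 153.4, 137.9]
orientation: [0.069, -3.14, 0.0]
force: [-4.5, 0.9, -4.8]
opening: 39.7
t 10.07 tcp [573.6 153.4 137.9] F [-4.5  0.9 -4.8] open 39.7
time: 10.23
tcp_pos: [573.9, 153.4, 136.8]
orientation: [0.069, -3.14, 0.0]
force: [-4.4, 0.2, -1.5]
opening: 39.8
t 10.23 tcp [573.9 153.4 136.8] F [-4.4  0.2 -1.5] open 39.8
```

View pics/w8.png

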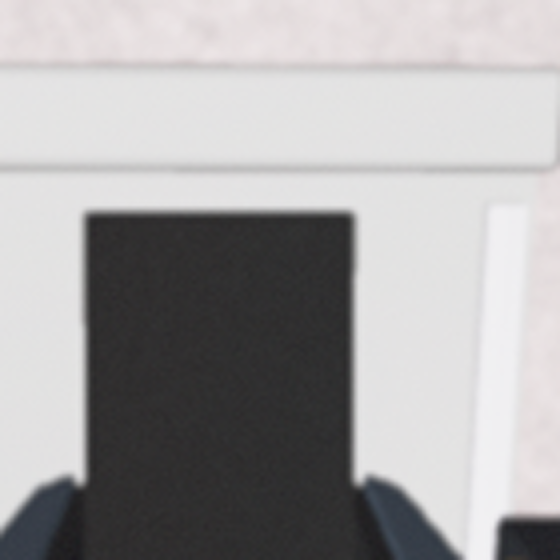

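```bash
python3 -m inch '[0,0.003,0,0,0,0,0.006,0,0,0,0,0.006,0,0.001,0,0,0.006,0,0.001,0]';  python3 -c "
from h import *
st()
c=cams.get_image('wrist'); save('w9',c,(200,340,80,220),4)"
```

```text
time: 10.62
tcp_pos: [569.1, 153.2, 136.3]
orientation: [0.069, -3.141, -0.0]
force: [-5.9, 1.0, -1.0]
opening: 39.7
t 10.62 tcp [569.1 153.2 136.3] F [-5.9  1.  -1. ] open 39.7
```

View pics/w9.png

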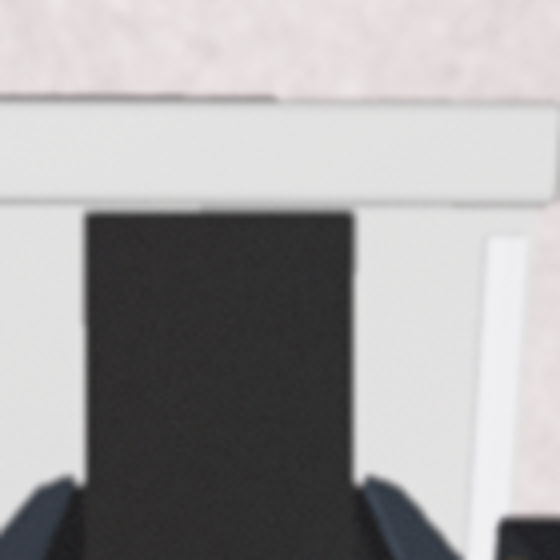

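The thin end is now within about 1–2 mm of the sill. Opening.

```bash
python3 -m inch '[0.55,0,0,0,0,0.65,0,0,0,0,0.75,0,0,0,0,0.75,0,0,0,0,0.75,0,0,0,0,0.75,0,0,0,0]';  python3 -m inch '[0.75,0,0,-0.02,0,0.75,0,0,-0.05,0,0.75,0,0,-0.1,0,0.75,0,0,-0.15,0,0.75,0,0,-0.17,0]';  python3 -c "
from h import *
st()
c=cams.get_image('wrist'); save('w10',c)
c=cams.get_image('scene'); save('s10',c,(120,320,140,290),4)"
```

```text
time: 11.17
tcp_pos: [569.7, 153.2, 136.3]
orientation: [-0.068, 3.14, 0.0]
force: [1.0, -0.1, -1.0]
opening: 68.1
time: 11.58
tcp_pos: [571.2, 153.6, 277.6]
orientation: [-0.068, 3.135, 0.002]
force: [-0.5, 0.2, 1.0]
opening: 68.3
t 11.58 tcp [571.2 153.6 277.6] F [-0.5  0.2  1. ] open 68.3
```

View pics/w10.png

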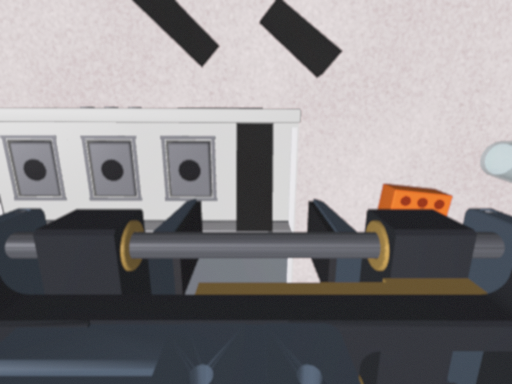

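View pics/s10.png

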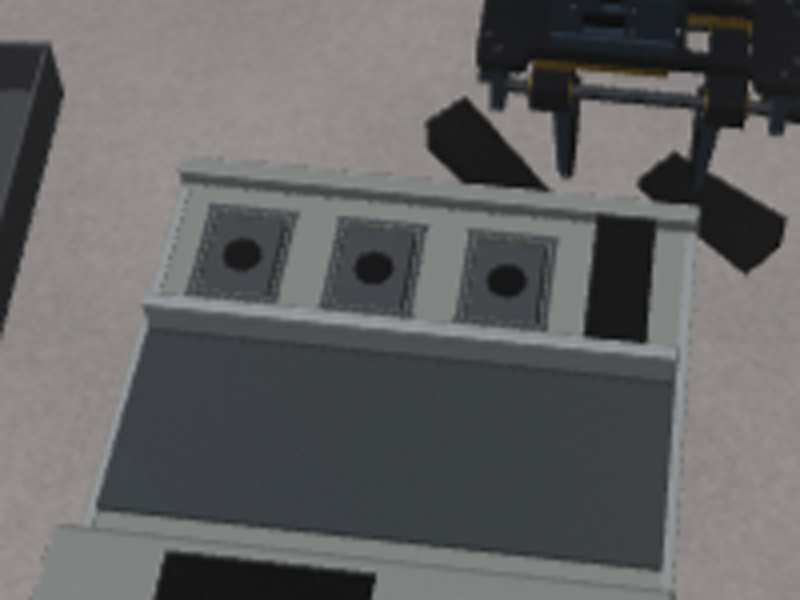

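The wedge props the cover alone: it spans sill to strip in the scene at (275,215). All three bays hold grey caps. In the wrist view they are at (35,170), (112,170) and (190,170). Locating them.

```bash
python3 -m inch '[0.75,0,0.05,-0.17,0,0.75,0,0.05,-0.17,0]' >/dev/null;python3 -c "
from h import *
st()
c=cams.get_image('wrist'); t=cams.get_image('top');s=cams.get_image('scene')
for n,cc in(('wrist',c),('scene',s),('top',t)):
  for th in ('cap1','bay1','wedge','crate'):
    z=0 if th in('crate',) else 130
    for d in nets.place_of(n,th)[:4]:
      w=ray(cc,d['location'],z); print(n,th,round(d['score'],2),np.round(d['location'],1),w.round(1)[:2],np.round(w2u(*w[:2]),1))
save('w11',c,(0,300,90,240),2.6)
for y in(-125,-35,55): print(u2w(-112,y),proj(c,[*u2w(-112,y),129]).round(1),proj(s,[*u2w(-112,y),129]).round(1))
for x,z in((-165,144),(-180,144),(-165,130)): print(x,proj(c,[*u2w(x,60),z]).round(1))
"
```

```text
t 11.85 tcp [567.  176.2 350.3] F [0.2 0.5 0.6] open 68.5
wrist cap1 0.96 [182.4 163.7] [564.9  73.1] [-112.3   49.1]
wrist cap1 0.93 [120.9 167.8] [574.5 -15. ] [-106.5  -39.3]
wrist cap1 0.56 [ 58.  163.4] [ 571.9 -104.2] [-113.  -128.3]
wrist wedge 0.84 [239.8 165.8] [564.4 154.9] [-109.2  130.9]
wrist wedge 0.78 [180.4  46.7] [411.8  73.4] [-265.2   56.1]
wrist wedge 0.59 [278.4  55.4] [416.9 200.9] [-254.6  183.3]
scene cap1 0.92 [214.6 204.7] [565.5  -7.9] [-115.2  -31.8]
scene cap1 0.88 [245.6 210.5] [570.8  77.6] [-106.2   53.4]
scene cap1 0.75 [178.1 201.6] [ 571.2 -107.3] [-113.8 -131.4]
scene bay1 0.85 [213.4 206. ] [570.2 -10.2] [-110.6  -34.3]
scene bay1 0.8 [247.9 206.7] [557.5  81.7] [-119.3   58.1]
scene bay1 0.65 [174.6 201.4] [ 572.1 -116.8] [-113.3 -140.9]
scene wedge 0.76 [320.6 158.1] [350.4 265.2] [-318.2  250.4]
scene wedge 0.57 [274.6 216.5] [577.6 156.5] [-96.  131.9]
scene wedge 0.56 [246.9 182.4] [475.5  66. ] [-201.9   45.9]
scene wedge 0.55 [297.1 196.5] [501.9 209.5] [-169.2  188.1]
scene crate 0.65 [100.1 194.1] [ 492.5 -390. ] [-204.8 -410.3]
top cap1 0.7 [298.6 158.1] [585.4 -95.1] [ -99.1 -119.8]
top cap1 0.62 [247.8 161.6] [572.6  77.2] [-104.4   52.9]
top cap1 0.51 [275.2 160.4] [577.2 -15.7] [-103.9  -40.1]
top bay1 0.9 [248.6 166.6] [555.6  74.4] [-121.5   50.8]
top bay1 0.6 [274.4 160.8] [575.8 -13. ] [-105.1  -37.4]
top wedge 0.67 [196.7 257.5] [248.5 246.5] [-420.8  236.2]
top wedge 0.59 [260.  214.8] [392.6  35. ] [-286.    18.6]
top crate 0.7 [372.5 188.9] [ 490.2 -379.4] [-206.6 -399.7]
(np.float64(572.7547103561527), np.float64(-100.86286183896168)) [[ 60.9 164. ]] [[180.3 202.6]]
(np.float64(568.8319534658317), np.float64(-10.948391488636865)) [[123.8 163.9]] [[213.3 205.8]]
(np.float64(564.9091965755108), np.float64(78.96607886168795)) [[186.7 163.8]] [[246.5 209. ]]
-165 [[185.4 126.1]]
-180 [[184.8 114.4]]
-165 [[187.9 125.9]]
```

View pics/w11.png

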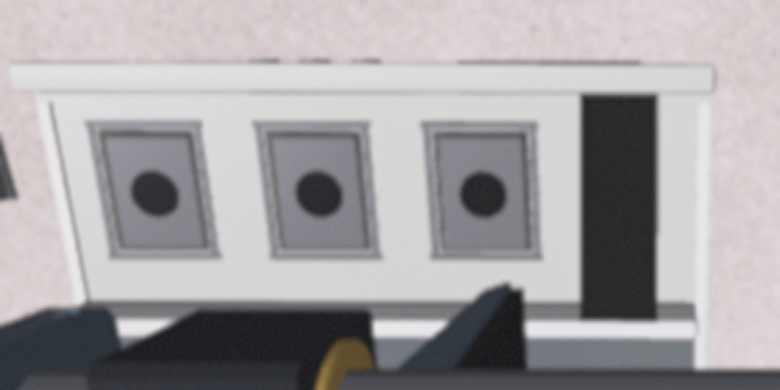

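The wrist view puts the three cap dots within about 1 px of my unit model. Now to press bay3.

```bash
python3 -c "
from h import *
to(564.5,78,180,92.5); to(564.5,78,134,92.5)
"
```

```text
tool-y ang 92.49 shift [ 0.0102 -0.1229  0.2149] yaw -0.0001 | j6 -1.35
tool-y ang 92.49 shift [ 0.0102 -0.1229  0.2724] yaw -0.0001 | j6 -1.35
```

```bash
python3 -m inch '[0.3,0.01,-0.05,0.05,0,0,0.01,-0.1,0.1,0,0,0.01,-0.123,0.15,0,0,0.01,-0.123,0.2,0,0,0.01,-0.123,0.24,0,0,0.01,-0.123,0.265,0,0,0.01,-0.123,0.269,0,0,0.01,-0.123,0.269,0]';  python3 -c "
from h import *
st()
c=cams.get_image('scene'); save('s12',c,(200,330,160,260),6)
to(564.5,78,129)"
```

```text
time: 13.27
tcp_pos: [563.8, 77.9, 135.8]
orientation: [0.068, -3.137, 0.0]
force: [0.0, -0.3, 0.8]
opening: 18.3
t 13.27 tcp [563.8  77.9 135.8] F [ 0.  -0.3  0.8] open 18.3
tool-y ang 92.5 shift [ 0.0009 -0.0002  0.0111] yaw 0.0 | j6 -1.52
```

View pics/s12.png

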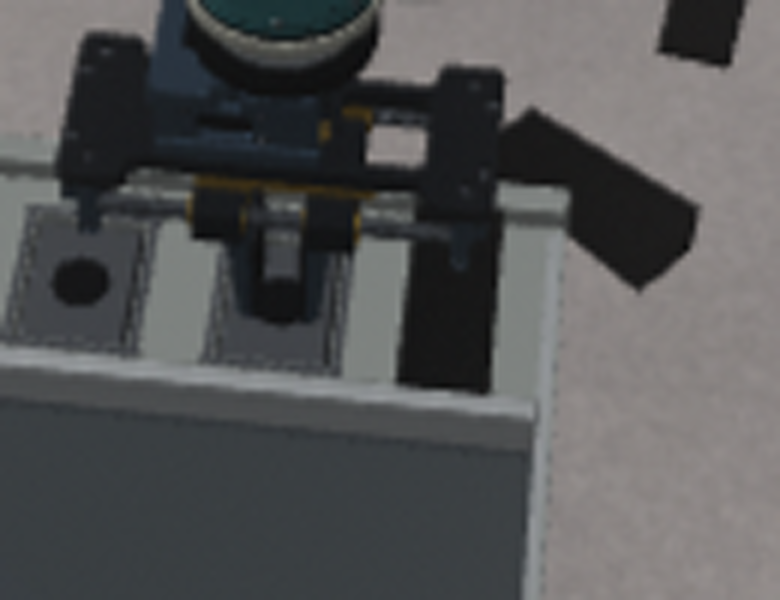

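```bash
python3 -m inch '[0,0,0,0.004,0,0,0,0,0.007,0,0,0,0,0.01,0,0,0,0,0.012,0,0,0,0,0.014,0]';  python3 -m inch '[0,0,0,0.002,0,0,0,0,0.004,0,0,0,0,0.004,0]'
```

```text
time: 13.73
tcp_pos: [565.5, 78.3, 127.3]
orientation: [-0.069, 3.139, 0.0]
force: [-4.4, -0.3, 14.2]
opening: 0.4
time: 13.98
tcp_pos: [565.3, 78.2, 123.9]
orientation: [-0.069, 3.14, 0.0]
force: [-3.2, 0.5, 12.0]
opening: 0.0
```

```bash
python3 -m inch '[0,0,0,0.001,0,0,0,0,0.0025,0,0,0,0,0.0025,0]';  python3 -m inch '[0,0,0,-0.01,0,0.3,0,0,-0.03,0,0.75,0,0,-0.06,0,0.75,0,0,-0.07,0,0.75,0,0,-0.07,0,0.75,0,0,-0.07,0]'; python3 -c "
from h import *
st()
c=cams.get_image('wrist'); save('w13',c)
to(564.5,78,132)"
```

```text
time: 14.23
tcp_pos: [565.4, 78.2, 121.9]
orientation: [-0.069, 3.14, 0.0]
force: [-4.3, 0.2, 12.7]
opening: 0.5
time: 14.73
tcp_pos: [565.0, 78.1, 176.7]
orientation: [-0.069, 3.14, 0.0]
force: [-0.8, 0.3, 0.2]
opening: 30.9
t 14.73 tcp [565.   78.1 176.7] F [-0.8  0.3  0.2] open 30.9
tool-y ang 92.5 shift [-0.0001 -0.      0.0549] yaw 0.0 | j6 -1.52
```

View pics/w13.png

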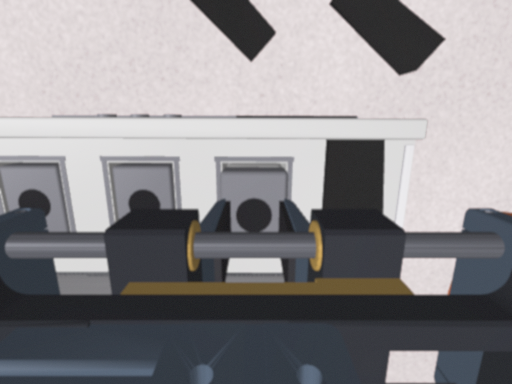

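Cartridge 3 has sprung up, with its cap centred between the fingers at (254,214). Opening, then descending.

```bash
python3 -m inch '[0.72,0,0,0,0,0.72,0,0,0,0,0.72,0,0,0,0,0.72,0,0,0,0,0.72,0,0,0,0,0.72,0,0,0.01,0]';  python3 -m inch '[0.72,0,0,0.015,0,0.72,0,0,0.03,0,0.72,0,0,0.042,0,0.72,0,0,0.042,0,0.3,0,0,0.042,0,0.3,0,0,0.042,0,0.3,0,0,0.042,0,0.3,0,0,0.042,0]' 40; python3 -m inch '[0.3,0,0,0,0,0.3,0,0,0,0]'
```

```text
time: 15.28
tcp_pos: [565.6, 78.1, 169.3]
orientation: [-0.068, 3.139, 0.0]
force: [0.8, -0.1, 0.9]
opening: 65.3
time: 15.95
tcp_pos: [565.1, 78.1, 135.4]
orientation: [-0.069, 3.14, 0.0]
force: [0.6, -0.4, -0.6]
opening: 47.8
time: 16.12
tcp_pos: [565.1, 78.1, 135.4]
orientation: [-0.068, 3.14, 0.0]
force: [1.1, -0.2, 2.1]
opening: 47.8
```

Gripped (47.8 mm). Lifting it and measuring the crate meanwhile.

```bash
python3 -m inch '[0.3,0,0,-0.02,0,0.3,0,0,-0.04,0,0.3,0,0,-0.07,0,0.3,0,0,-0.1,0,0.3,0,0,-0.13,0,0.3,0,0,-0.15,0,0.3,0,0,-0.16,0,0.3,0,0,-0.16,0]' 45;python3 -c "
from h import *
st()
c=cams.get_image('top'); save('t14',c,(330,430,140,240),7)
s=cams.get_image('scene'); save('s14',s,(40,300,120,320),3)
"
```

```text
time: 16.78
tcp_pos: [565.4, 78.1, 264.5]
orientation: [-0.069, 3.138, 0.0]
force: [-0.5, -0.3, -3.3]
opening: 47.6
t 16.78 tcp [565.4  78.1 264.5] F [-0.5 -0.3 -3.3] open 47.6
```

View pics/t14.png

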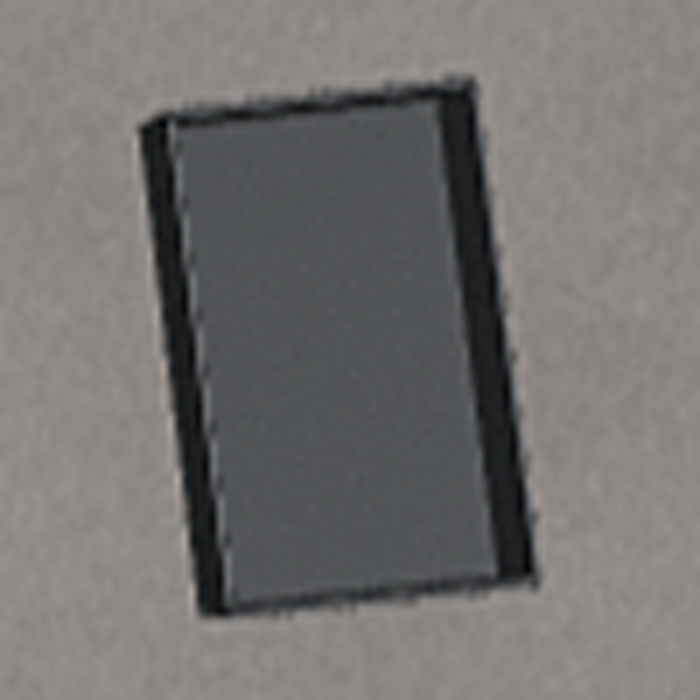

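View pics/s14.png

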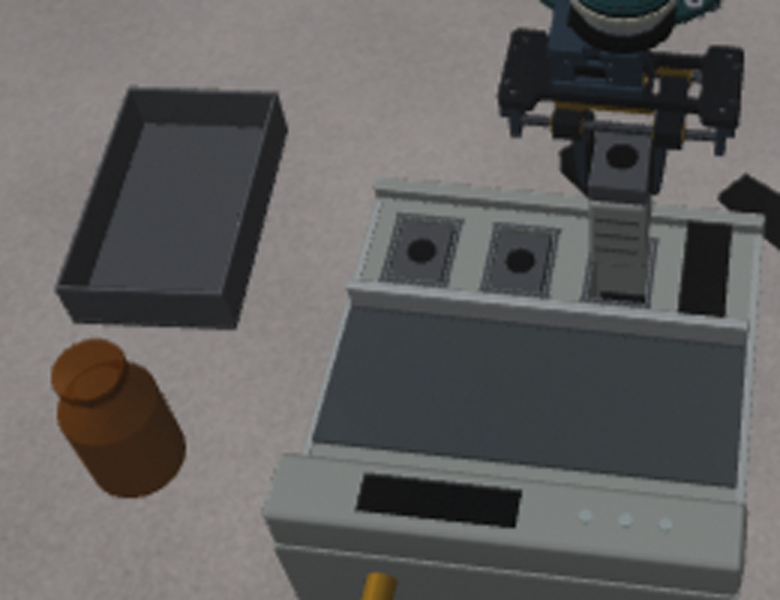

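Cartridge 3 hangs in the gripper in the scene view, and the wedge still props. The crate rim corners are clear, so I fit the crate.

```bash
cat > crate.py <<'E'
from h import *
from scipy.optimize import least_squares
def W(p,P):
    q=P.copy();a=p[2];q[:,:2]=P[:,:2]@np.array([[np.cos(a),np.sin(a)],[-np.sin(a),np.cos(a)]])+p[:2];return q
def fit(c,top,s,sc,p0=(490,-388,.12)):
    C=np.array([[130,80,60],[130,-80,60],[-130,-80,60],[-130,80,60]],float)
    f=lambda p:np.r_[(proj(c,W(p,C))-top).ravel(),(proj(s,W(p,C))-sc).ravel()]
    r=least_squares(f,p0,loss="soft_l1");print(r.x,f(r.x).round(1));return r.x
E
python3 - <<'E'
from crate import *
c=cams.get_image('top');s=cams.get_image('scene')
top=np.array([[170,122],[475,85],[535,583],[228,610]])/7+[330,140]
sc=np.array([[233,298],[60,290],[131,88],[280,95]])/3+[40,120]
p=fit(c,top,s,sc)
for x in(-80,0,80): print(W(p,np.array([[x,0,0.]])))
for cc,n in((c,'top'),(s,'scene')):
  for d in nets.place_of(n,'crate')[:1]: print(n,d['score'],ray(cc,d['location'],0))
E
```

```text
[ 4.87118188e+02 -3.82549413e+02  1.21916279e-01] [-3.6 -2.4 -2.3 -2.3 -0.8 -0.5 -2.2  1.  -2.2 -1.4 -1.2 -0.6 -0.9 -1.2
 -0.3 -1.9]
[[ 407.71199552 -392.27857162    0.        ]]
[[ 487.11818842 -382.54941288    0.        ]]
[[ 566.52438132 -372.82025414    0.        ]]
top 0.82 [ 490.60035942 -381.59913621    0.        ]
scene 0.79 [ 499.62102832 -373.87037219    0.        ]
```

```bash
python3 -c "
from h import *
to(566,-373,265,97)
"
```

```text
tool-y ang 92.5 shift [ 0.0224 -0.5632 -0.004 ] yaw -0.075 | j6 -1.52
```

```bash
python3 -m inch '[0.3,0,-0.04,0,0,0.3,0,-0.08,0,0,0.3,0,-0.13,0,0,0.3,0,-0.18,0,0,0.3,0,-0.23,0,0,0.3,0,-0.28,0,0,0.3,0,-0.33,0,-0.03,0.3,0,-0.38,0,-0.05]';  python3 -c "
from h import *
st();to(566,-373,265,97)
"
```

```text
time: 17.75
tcp_pos: [577.5, -227.6, 262.2]
orientation: [0.153, -3.137, -0.001]
force: [-0.3, -0.1, -1.9]
opening: 48.2
t 17.75 tcp [ 577.5 -227.6  262.2] F [-0.3 -0.1 -1.9] open 48.2
tool-y ang 95.58 shift [ 0.032  -0.1794 -0.0036] yaw -0.0237 | j6 -2.08
```

```bash
python3 -m inch '[0.3,0.01,-0.04,0,-0.02,0.3,0.02,-0.08,0,-0.02,0.3,0.03,-0.13,0,-0.02,0.3,0.032,-0.17,0,-0.02,0.3,0.032,-0.18,0,-0.02,0.3,0.032,-0.18,0,-0.02]';  python3 -c "
from h import *
c=cams.get_image('wrist');save('w15',c)
s=cams.get_image('scene');save('s15',s,(20,220,90,290),3)
st();to(566,-373,96,97)
for x,y in((-130,80),(-130,-80),(130,80),(130,-80)):
  from crate import W
  print(x,y,proj(c,W((487.1,-382.5,.122),np.array([[x,y,60.]]))).round())
"
```

```text
time: 18.25
tcp_pos: [565.9, -373.5, 261.9]
orientation: [0.18, -3.136, -0.001]
force: [0.1, 0.2, -3.3]
opening: 48.0
t 18.35 tcp [ 566.  -370.9  262.1] F [ 0.7  0.2 -3. ] open 47.5
tool-y ang 96.68 shift [ 2.000e-04 -2.800e-03  2.076e-01] yaw -0.0054 | j6 -2.3
-130 80 [[321.  -5.]]
-130 -80 [[186.  -4.]]
130 80 [[312. 205.]]
130 -80 [[198. 206.]]
```

View pics/w15.png

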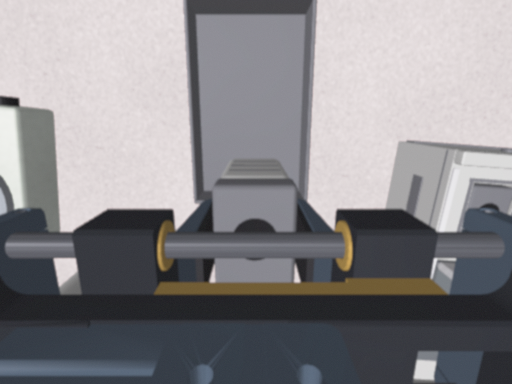

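View pics/s15.png

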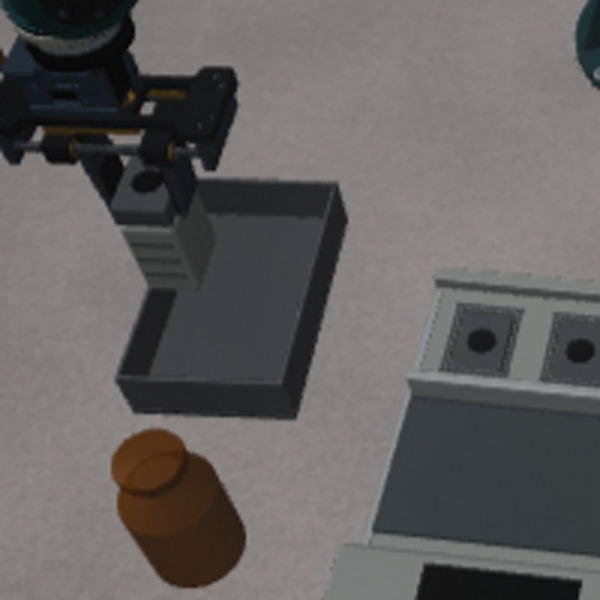

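The crate's far rim shows at rows 197–200, columns 193–310, a few mm nearer and more to the right than my fit. I use centre (484,-386) and place at (558,-377).

```bash
python3 -c "
from h import *
to(558,-377,94,97)
"
```

```text
tool-y ang 96.68 shift [ 0.0107 -0.0066  0.2101] yaw -0.0054 | j6 -2.3
```

```bash
python3 -m inch '[0.3,0.011,-0.007,0.01,0,0.3,0.011,-0.007,0.04,0,0.3,0.011,-0.007,0.08,0,0.3,0.011,-0.007,0.12,0,0.3,0.011,-0.007,0.16,0,0.3,0.011,-0.007,0.19,0,0.3,0.011,-0.007,0.205,0,0.3,0.011,-0.007,0.208,0]';python3 -m inch '[0.3,0,0,0.002,0,0.3,0,0,0.003,0,0.3,0,0,0.003,0]'; python3 -c "
from h import *
st()
s=cams.get_image('scene');save('s16',s,(20,220,90,290),3)
c=cams.get_image('wrist');save('w16',c)"
```

```text
time: 19.02
tcp_pos: [556.9, -376.5, 93.9]
orientation: [0.185, -3.133, -0.004]
force: [0.1, -0.1, -2.4]
opening: 47.7
time: 19.27
tcp_pos: [559.0, -378.5, 95.7]
orientation: [-0.184, 3.135, -0.002]
force: [-0.2, -0.0, -2.2]
opening: 47.9
t 19.27 tcp [ 559.  -378.5   95.7] F [-0.2 -0.  -2.2] open 47.9
```

View pics/s16.png

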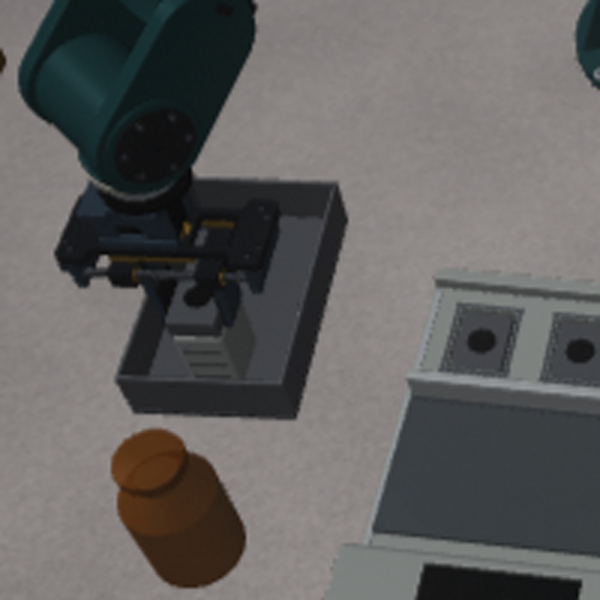

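View pics/w16.png

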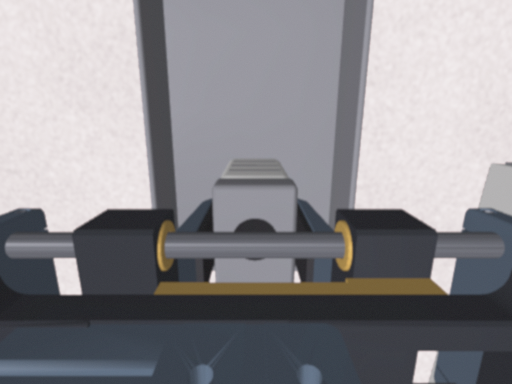

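It is inside the far end of the crate and centred between the side walls (columns 175–335 in the wrist view). Lowering to contact, then releasing.

```bash
python3 -m inch '[0.3,0,0,0.002,0,0.3,0,0,0.004,0,0.3,0,0,0.005,0,0.3,0,0,0.005,0]';python3 -m inch '[0.6,0,0,0,0,0.75,0,0,0,0,0.75,0,0,0,0,0.75,0,0,-0.01,0,0.75,0,0,-0.04,0,0.75,0,0,-0.09,0,0.75,0,0,-0.14,0,0.75,0,0,-0.19,0]'; python3 -c "
from h import *
st()
s=cams.get_image('scene');save('s17',s,(20,320,90,290),2.6)
to(570,-101,185,92.5)"
```

```text
time: 19.7
tcp_pos: [558.6, -378.4, 91.4]
orientation: [-0.183, 3.136, -0.0]
force: [-2.6, 1.4, 12.9]
opening: 47.6
time: 20.37
tcp_pos: [557.9, -377.8, 244.2]
orientation: [0.184, -3.136, -0.0]
force: [0.3, -0.8, -0.6]
opening: 68.3
t 20.37 tcp [ 557.9 -377.8  244.2] F [ 0.3 -0.8 -0.6] open 68.3
tool-y ang 96.7 shift [-0.0514  0.3455  0.0834] yaw 0.0701 | j6 -2.32
```

View pics/s17.png

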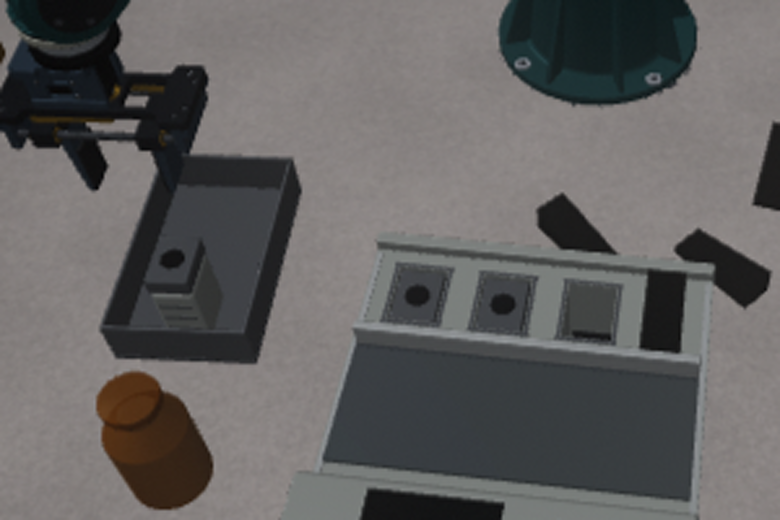

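Cartridge 3 stands in the crate, bay3 is empty, and the wedge still props. On to bay1 at (573,-101.7).

```bash
python3 -c "
from h import *
to(572.9,-101.7,185,92.5)"; python3 -m inch '[0,-0.01,0.04,0,0,0,-0.02,0.09,0,0.03,0,-0.03,0.14,0,0.07,0,-0.04,0.19,0,0.07,0,-0.05,0.24,0,0.07,0,-0.055,0.29,0.03,0.07,0,-0.055,0.345,0.06,0.07,0,-0.055,0.345,0.08,0.07]';python3 -c "
from h import *
st();to(572.9,-101.7,134,92.5)"
```

```text
tool-y ang 96.7 shift [-0.0549  0.3442  0.0834] yaw 0.0701 | j6 -2.32
time: 21.08
tcp_pos: [569.4, -95.2, 178.3]
orientation: [-0.071, 3.139, 0.0]
force: [0.6, 0.2, -0.5]
opening: 18.2
t 21.08 tcp [569.4 -95.2 178.3] F [ 0.6  0.2 -0.5] open 18.2
tool-y ang 92.61 shift [-0.0039 -0.0083  0.0554] yaw 0.0018 | j6 -1.82
```

```bash
python3 -m inch '[0,0,0,0,0,0,0,0,0,0]';python3 -c "
from h import *
st();to(572.9,-101.7,133,92.5)
c=cams.get_image('wrist');save('w18',c)"
```

```text
time: 21.25
tcp_pos: [569.4, -98.4, 177.9]
orientation: [0.071, -3.139, -0.0]
force: [0.3, 0.1, -0.1]
opening: 4.3
t 21.25 tcp [569.4 -98.4 177.9] F [ 0.3  0.1 -0.1] open 4.3
tool-y ang 92.58 shift [-0.0043 -0.0044  0.0561] yaw 0.0014 | j6 -1.83
```

View pics/w18.png

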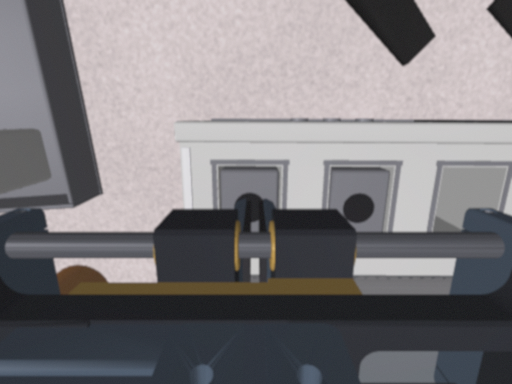

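```bash
python3 -m inch '[0,-0.004,-0.004,0.01,0,0,-0.004,-0.004,0.03,0,0,-0.004,-0.004,0.05,0,0,-0.004,-0.004,0.06,0,0,-0.004,-0.004,0.063,0,0,-0.004,-0.004,0.066,0,0,-0.004,-0.004,0.069,0,0,-0.004,-0.004,0.069,0]';python3 -m inch '[0,0,0,0.001,0,0,0,0,0.001,0]'
```

```text
time: 21.97
tcp_pos: [573.4, -103.1, 123.8]
orientation: [0.067, -3.141, 0.0]
force: [-6.0, -0.8, 10.1]
opening: 0.5
time: 22.13
tcp_pos: [573.4, -103.1, 123.3]
orientation: [0.067, -3.141, 0.001]
force: [-6.6, -0.9, 10.8]
opening: 0.8
```

```bash
python3 -m inch '[0,0,0,0.001,0,0,0,0,0.0025,0,0,0,0,0.0025,0]';  python3 -m inch '[0,0,0,-0.01,0,0.3,0,0,-0.03,0,0.72,0,0,-0.06,0,0.72,0,0,-0.07,0,0.72,0,0,-0.07,0,0.72,0,0,-0.07,0,0.72,0,0,-0.07,0,0.72,0,0,-0.07,0]'; python3 -c "
from h import *
st()
c=cams.get_image('wrist'); save('w19',c)
to(572.9,-101.7,135,92.5)"
```

```text
time: 22.38
tcp_pos: [573.4, -103.1, 121.3]
orientation: [0.067, -3.141, 0.001]
force: [-7.4, -0.6, 12.9]
opening: 0.6
time: 23.05
tcp_pos: [572.5, -101.9, 175.0]
orientation: [0.068, -3.139, -0.001]
force: [-0.1, -0.4, -0.7]
opening: 44.0
t 23.05 tcp [ 572.5 -101.9  175. ] F [-0.1 -0.4 -0.7] open 44.0
tool-y ang 92.49 shift [-0.0005  0.0001  0.0501] yaw -0.0001 | j6 -1.83
```

View pics/w19.png

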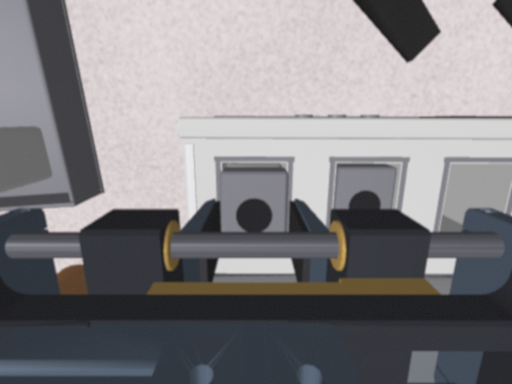

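Cartridge 1 is up and centred at (254,214). Gripping.

```bash
python3 -m inch '[0.72,0,0,0,0,0.72,0,0,0,0,0.72,0,0,0.01,0,0.72,0,0,0.025,0,0.72,0,0,0.04,0,0.72,0,0,0.05,0,0.72,0,0,0.05,0,0.72,0,0,0.05,0]';  python3 -m inch '[0.3,0,0,0,0,0.3,0,0,0,0,0.3,0,0,0,0,0.3,0,0,0,0,0.3,0,0,0,0]' 45; python3 -m inch '[0.3,0,0,-0.02,0,0.3,0,0,-0.04,0,0.3,0,0,-0.07,0,0.3,0,0,-0.1,0,0.3,0,0,-0.13,0,0.3,0,0,-0.15,0,0.3,0,0,-0.16,0,0.3,0,0,-0.16,0]'; python3 -c "
from h import *
st()
s=cams.get_image('scene'); save('s20',s,(20,320,90,290),2.6)
to(487,-385.5,262,97)"
```

```text
time: 23.77
tcp_pos: [572.6, -101.8, 135.2]
orientation: [0.068, -3.139, -0.001]
force: [-0.7, -0.9, 0.3]
opening: 65.7
time: 24.18
tcp_pos: [573.4, -101.9, 136.6]
orientation: [-0.068, 3.14, -0.0]
force: [0.1, 0.9, 3.1]
opening: 48.0
time: 24.85
tcp_pos: [573.7, -102.0, 265.7]
orientation: [-0.068, 3.139, -0.001]
force: [0.5, -0.7, -3.4]
opening: 47.9
t 24.85 tcp [ 573.7 -102.   265.7] F [ 0.5 -0.7 -3.4] open 47.9
tool-y ang 92.5 shift [ 0.123  -0.3495  0.0027] yaw -0.0751 | j6 -1.83
```

View pics/s20.png

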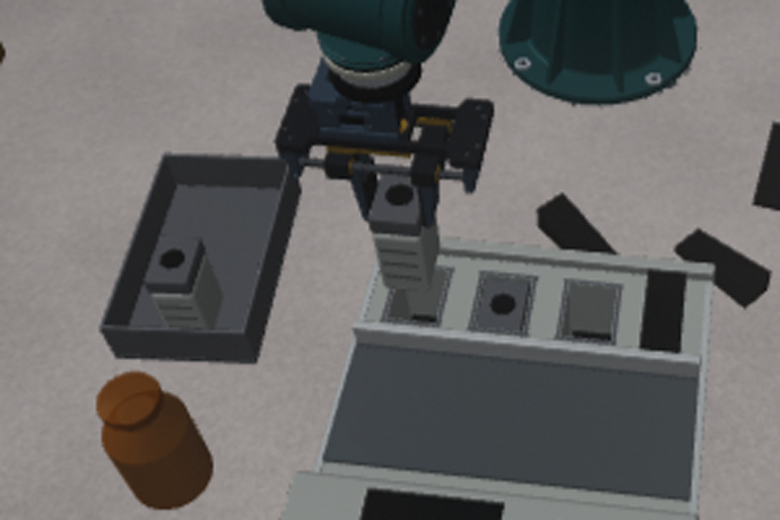

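```bash
python3 -c "
from h import *
to(483.5,-387,265,97)";python3 -m inch '[0.3,0.015,-0.04,0,-0.01,0.3,0.03,-0.09,0,-0.03,0.3,0.045,-0.14,0,-0.05,0.3,0.06,-0.19,0,-0.075,0.3,0.08,-0.24,0,-0.075,0.3,0.1,-0.29,0,-0.075,0.3,0.12,-0.34,0,-0.075,0.3,0.128,-0.351,0,-0.075]';python3 -m inch '[0.3,0,0,0,0,0.3,0,0,0,0]';  python3 -c "
from h import *
st();to(483.5,-387,96,97)
s=cams.get_image('scene'); save('s21',s,(20,320,90,290),2.6)
c=cams.get_image('wrist'); save('w21',c)
"
```

```text
tool-y ang 92.5 shift [ 0.1274 -0.3512 -0.0011] yaw -0.0751 | j6 -1.83
time: 25.57
tcp_pos: [480.9, -390.6, 262.3]
orientation: [0.188, -3.134, -0.001]
force: [0.5, 1.0, -1.9]
opening: 47.8
time: 25.73
tcp_pos: [482.1, -386.9, 262.4]
orientation: [0.189, -3.134, -0.003]
force: [0.7, 0.0, -2.3]
opening: 47.9
t 25.73 tcp [ 482.1 -386.9  262.4] F [ 0.7  0.  -2.3] open 47.9
tool-y ang 96.9 shift [-0.0021 -0.0007  0.208 ] yaw -0.0017 | j6 -2.41
```

View pics/s21.png

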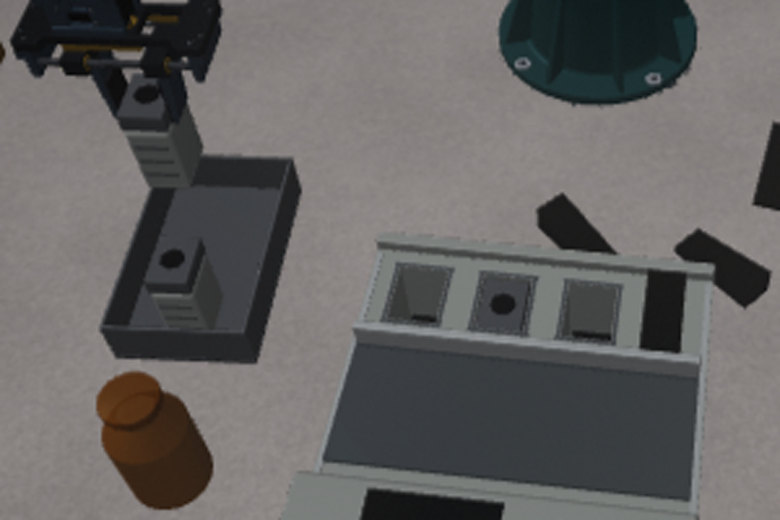

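View pics/w21.png

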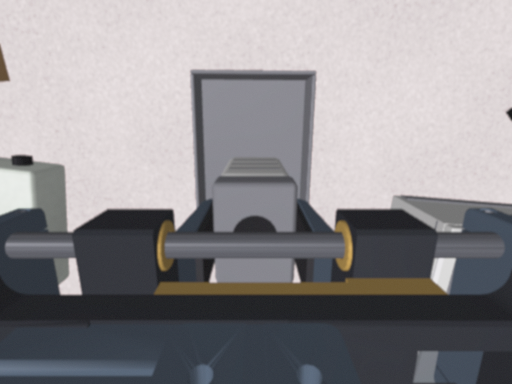

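```bash
python3 -c "
from h import *
c=cams.get_image('wrist')
a=ray(c,(192,72),60);b=ray(c,(315,72),60);print(a,b,np.linalg.norm(a-b)); m=(a+b)/2; d=(b-a)/np.linalg.norm(b-a); n=np.array([d[1],-d[0]]); print('centre',m[:2]+130*n, np.degrees(np.arctan2(n[1],n[0])))
"
python3 -m inch '[0.3,0,0,0.02,0,0.3,0,0,0.05,0,0.3,0,0,0.09,0,0.3,0,0,0.13,0,0.3,0,0,0.17,0,0.3,0,0,0.195,0,0.3,0,0,0.205,0,0.3,0,0,0.21,0]'
python3 -m inch '[0.3,0,0,0.002,0,0.3,0,0,0.004,0,0.3,0,0,0.004,0]'
```

```text
[ 368.4498139  -478.89399977   60.        ] [ 349.54274893 -324.81012603   60.        ] 155.23954797445302
centre [ 488.02850194 -386.01899408] 6.995583610812818
time: 26.55
tcp_pos: [483.0, -385.6, 94.9]
orientation: [0.194, -3.134, -0.002]
force: [0.3, 0.1, -1.7]
opening: 48.0
time: 26.8
tcp_pos: [483.7, -387.2, 94.1]
orientation: [-0.192, 3.134, -0.002]
force: [-0.7, -0.9, -2.6]
opening: 47.8
```

```bash
python3 -m inch '[0.3,0,0,0.002,0,0.3,0,0,0.003,0,0.3,0,0,0.003,0]'
python3 -m inch '[0.6,0,0,0,0,0.75,0,0,0,0,0.75,0,0,0,0,0.75,0,0,-0.01,0,0.75,0,0,-0.04,0,0.75,0,0,-0.09,0,0.75,0,0,-0.14,0,0.75,0,0,-0.19,0]'; python3 -c "
from h import *
st()
s=cams.get_image('scene');save('s22',s,(20,320,90,290),2.6)
to(569,-11.8,185,92.5)"
```

```text
time: 27.05
tcp_pos: [483.9, -387.5, 92.7]
orientation: [-0.191, 3.134, -0.002]
force: [-2.2, 3.2, 14.4]
opening: 47.6
time: 27.72
tcp_pos: [482.7, -386.6, 244.8]
orientation: [0.192, -3.136, -0.0]
force: [0.4, 0.2, -0.3]
opening: 68.7
t 27.72 tcp [ 482.7 -386.6  244.8] F [ 0.4  0.2 -0.3] open 68.7
tool-y ang 97.0 shift [-0.1605  0.4559  0.0832] yaw 0.075 | j6 -2.41
```

View pics/s22.png

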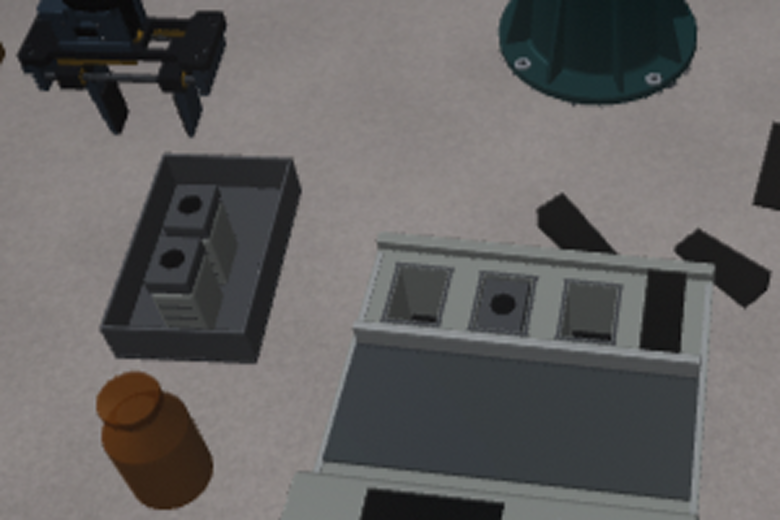

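Two cartridges stand in the crate. Next the middle bay.

```bash
python3 -m inch '[0,-0.02,0.04,0,0.01,0,-0.04,0.09,0,0.03,0,-0.06,0.14,0,0.05,0,-0.08,0.19,0,0.075,0,-0.1,0.24,0,0.075,0,-0.12,0.29,0,0.075,0,-0.14,0.34,0,0.075,0,-0.15,0.39,0,0.075]'; python3 -m inch '[0,-0.01,0.06,0.03,0,0,-0.01,0.066,0.06,0,0,-0.01,0.066,0.083,0,0,-0.01,0.066,0.083,0]';python3 -c "
from h import *
st();to(569,-11.8,134,92.5)"
```

```text
time: 28.43
tcp_pos: [564.1, -68.1, 243.2]
orientation: [-0.068, 3.14, -0.0]
force: [0.2, -0.8, 1.3]
opening: 17.9
time: 28.77
tcp_pos: [567.0, -15.7, 173.0]
orientation: [0.071, -3.136, -0.001]
force: [-1.1, -0.2, -0.4]
opening: 0.3
t 28.77 tcp [567.  -15.7 173. ] F [-1.1 -0.2 -0.4] open 0.3
tool-y ang 92.61 shift [-0.003   0.0047  0.0487] yaw 0.0018 | j6 -1.69
```

```bash
python3 -m inch '[0,0,0,0,0,0,0,0,0,0]';python3 -c "
from h import *
st();to(569,-11.8,129,92.5);c=cams.get_image('wrist'); save('w23',c)"
```

```text
time: 28.93
tcp_pos: [569.7, -17.5, 177.5]
orientation: [-0.068, 3.139, -0.0]
force: [0.1, -0.1, -0.7]
opening: 0.1
t 28.93 tcp [569.7 -17.5 177.5] F [ 0.1 -0.1 -0.7] open 0.1
tool-y ang 92.46 shift [0.0007 0.0072 0.0606] yaw -0.0006 | j6 -1.69
```

View pics/w23.png

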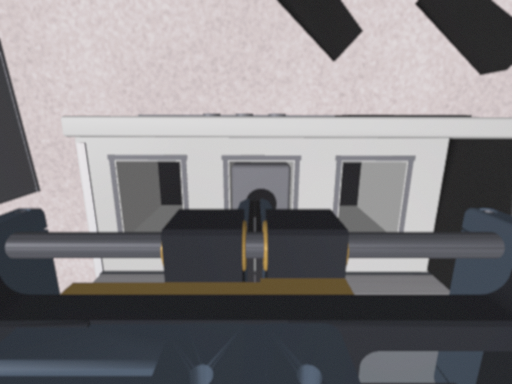

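The dot is at column 261 and the fingers at 255, which agrees with the computed +5.6 mm in y. Pressing.

```bash
python3 -m inch '[0,0,0.007,0.01,0,0,0,0.007,0.03,0,0,0,0.007,0.05,0,0,0,0.007,0.06,0,0,0,0.007,0.063,0,0,0,0.007,0.066,0,0,0,0.007,0.069,0,0,0,0.007,0.069,0]';python3 -m inch '[0,0,0,0.001,0,0,0,0,0.0025,0,0,0,0,0.0025,0]'
```

```text
time: 29.65
tcp_pos: [568.6, -11.5, 121.5]
orientation: [0.068, -3.14, -0.0]
force: [-7.3, 0.4, 10.3]
opening: 0.3
time: 29.9
tcp_pos: [568.7, -11.5, 121.1]
orientation: [0.068, -3.14, 0.0]
force: [-16.2, -0.9, 36.7]
opening: 0.5
```

```bash
python3 -m inch '[0,0,0,-0.01,0,0.3,0,0,-0.03,0,0.72,0,0,-0.06,0,0.72,0,0,-0.07,0,0.72,0,0,-0.07,0,0.72,0,0,-0.07,0,0.72,0,0,-0.07,0,0.72,0,0,-0.07,0]'; python3 -c "
from h import *
st()
c=cams.get_image('wrist'); save('w24',c)
to(568.8,-11.8,135,92.5)"
```

```text
time: 30.57
tcp_pos: [568.2, -11.3, 173.8]
orientation: [0.068, -3.139, -0.0]
force: [0.3, 0.3, -0.8]
opening: 44.3
t 30.57 tcp [568.2 -11.3 173.8] F [ 0.3  0.3 -0.8] open 44.3
tool-y ang 92.49 shift [-0.0008 -0.0006  0.0486] yaw -0.0001 | j6 -1.68
```

View pics/w24.png

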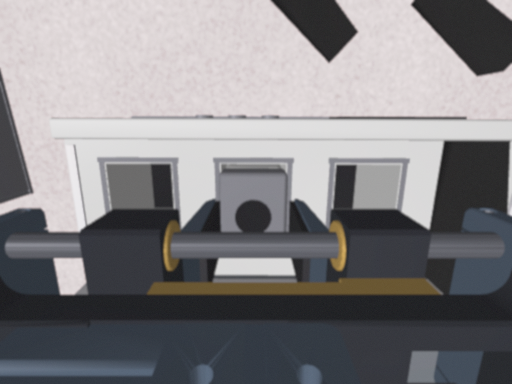

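Cartridge 2 has sprung up, centred at (254,215).

```bash
python3 -m inch '[0.72,0,0,0,0,0.72,0,0,0,0,0.72,0,0,0.01,0,0.72,0,0,0.025,0,0.72,0,0,0.04,0,0.72,0,0,0.048,0,0.72,0,0,0.048,0,0.72,0,0,0.048,0]';  python3 -m inch '[0.3,0,0,0,0,0.3,0,0,0,0,0.3,0,0,0,0,0.3,0,0,0,0,0.3,0,0,0,0]' 45; python3 -m inch '[0.3,0,0,-0.02,0,0.3,0,0,-0.04,0,0.3,0,0,-0.07,0,0.3,0,0,-0.1,0,0.3,0,0,-0.13,0,0.3,0,0,-0.15,0,0.3,0,0,-0.16,0,0.3,0,0,-0.16,0]'; python3 -c "
from h import *
st()
to(409,-396,264,97)"
```

```text
time: 31.28
tcp_pos: [568.4, -11.3, 135.8]
orientation: [0.068, -3.139, -0.0]
force: [1.4, -0.7, 0.5]
opening: 66.1
time: 31.7
tcp_pos: [569.1, -11.4, 137.0]
orientation: [-0.069, 3.14, -0.0]
force: [0.4, 0.2, 2.4]
opening: 47.9
time: 32.37
tcp_pos: [569.3, -11.3, 265.9]
orientation: [-0.068, 3.139, -0.0]
force: [-0.0, 1.4, -3.7]
opening: 47.8
t 32.37 tcp [569.3 -11.3 265.9] F [-0.   1.4 -3.7] open 47.8
tool-y ang 92.5 shift [ 0.2211 -0.4716  0.002 ] yaw -0.0751 | j6 -1.68
```

```bash
python3 -m inch '[0.3,0.02,-0.04,0,-0.01,0.3,0.04,-0.08,0,-0.03,0.3,0.06,-0.12,0,-0.05,0.3,0.08,-0.165,0,-0.075,0.3,0.1,-0.21,0,-0.075,0.3,0.12,-0.255,0,-0.075,0.3,0.14,-0.3,0,-0.075,0.3,0.16,-0.345,0,-0.075]';python3 -c "
from h import *
st()
to(410,-396,264,97)"
```

```text
time: 33.03
tcp_pos: [451.2, -293.8, 262.9]
orientation: [0.192, -3.134, -0.002]
force: [1.6, 0.3, -2.9]
opening: 47.7
t 33.03 tcp [ 451.2 -293.8  262.9] F [ 1.6  0.3 -2.9] open 47.7
tool-y ang 97.0 shift [ 0.0667 -0.1205 -0.0014] yaw -0.0001 | j6 -2.31
```

```bash
python3 -m inch '[0.3,0.02,-0.04,0,0,0.3,0.04,-0.08,0,0,0.3,0.06,-0.11,0,0,0.3,0.063,-0.115,0,0,0.3,0.063,-0.115,0,0,0.3,0.063,-0.115,0,0]';python3 -c "
from h import *
st()
to(410,-396,96,97)
s=cams.get_image('scene');save('s25',s,(20,320,90,290),2.6)
"
```

```text
time: 33.53
tcp_pos: [413.7, -389.5, 263.2]
orientation: [0.191, -3.135, -0.003]
force: [0.5, 0.5, -3.5]
opening: 47.6
t 33.53 tcp [ 413.7 -389.5  263.2] F [ 0.5  0.5 -3.5] open 47.6
tool-y ang 96.96 shift [ 0.0053 -0.0079  0.209 ] yaw -0.0007 | j6 -2.49
```

View pics/s25.png

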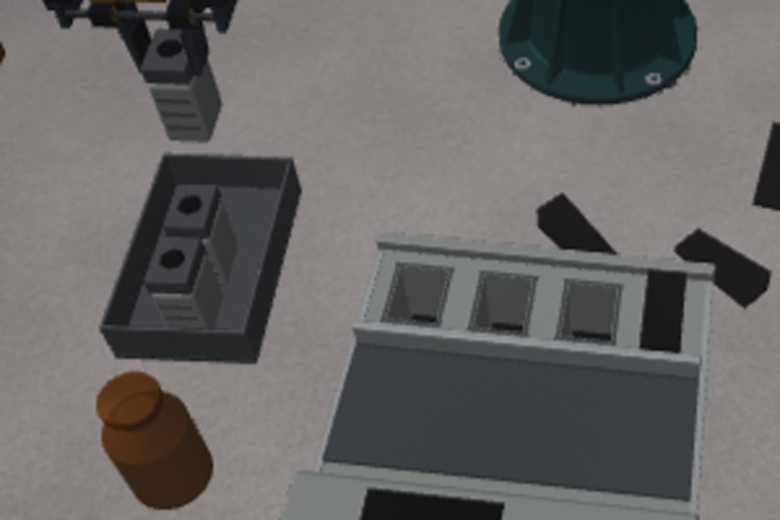

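```bash
python3 -m inch '[0.3,0.004,-0.006,0.02,0,0.3,0.004,-0.006,0.05,0,0.3,0.004,-0.006,0.09,0,0.3,0.004,-0.006,0.13,0,0.3,0.004,-0.006,0.17,0,0.3,0.004,-0.006,0.195,0,0.3,0.004,-0.006,0.205,0,0.3,0.004,-0.006,0.208,0]'
python3 -m inch '[0.3,0,0,0.001,0,0.3,0,0,0.002,0,0.3,0,0,0.002,0]';python3 -c "
from h import *
c=cams.get_image('wrist');save('w26',c);s=cams.get_image('scene');save('s26',s,(20,220,90,240),4)"
```

```text
time: 34.25
tcp_pos: [411.4, -393.8, 96.7]
orientation: [0.194, -3.134, -0.003]
force: [-1.1, 0.6, -3.5]
opening: 47.6
time: 34.5
tcp_pos: [412.2, -395.7, 97.9]
orientation: [-0.192, 3.134, -0.002]
force: [-0.7, -0.6, -4.1]
opening: 47.8
```

View pics/w26.png

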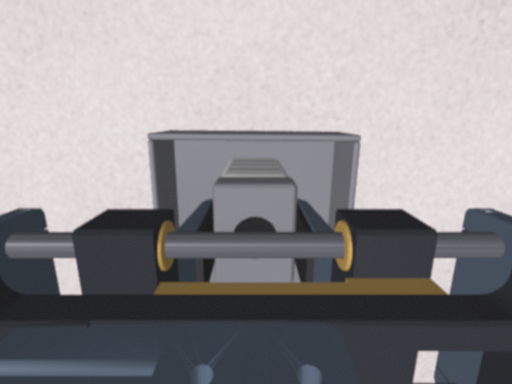

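View pics/s26.png

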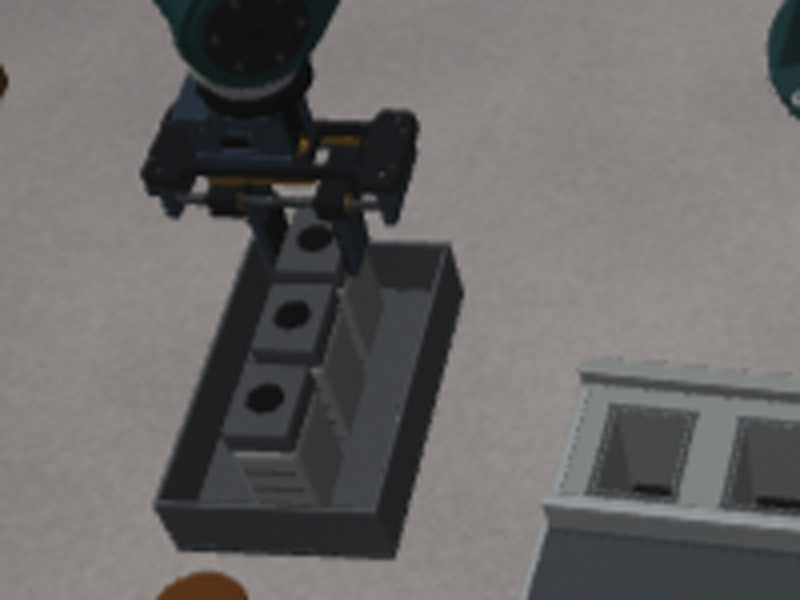

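The third cartridge is aligned in the crate behind the other two. Lowering and releasing.

```bash
python3 -m inch '[0.3,0,0,0.002,0,0.3,0,0,0.004,0,0.3,0,0,0.006,0,0.3,0,0,0.006,0]'
python3 -m inch '[0.6,0,0,0,0,0.75,0,0,0,0,0.75,0,0,0,0,0.75,0,0,-0.01,0,0.75,0,0,-0.04,0,0.75,0,0,-0.09,0,0.75,0,0,-0.14,0,0.75,0,0,-0.19,0]'; python3 -c "
from h import *
st()
s=cams.get_image('scene');save('s27',s,(20,420,90,330),2)
to(565,153.5,255,92.5)"
```

```text
time: 34.93
tcp_pos: [411.9, -396.0, 92.8]
orientation: [-0.192, 3.135, -0.001]
force: [-2.6, 0.4, 12.1]
opening: 47.8
time: 35.6
tcp_pos: [411.2, -394.9, 245.9]
orientation: [0.192, -3.135, -0.001]
force: [-0.4, -0.2, 0.0]
opening: 68.3
t 35.6 tcp [ 411.2 -394.9  245.9] F [-0.4 -0.2  0. ] open 68.3
tool-y ang 97.0 shift [-0.2717  0.6606 -0.0045] yaw 0.0751 | j6 -2.5
```

View pics/s27.png

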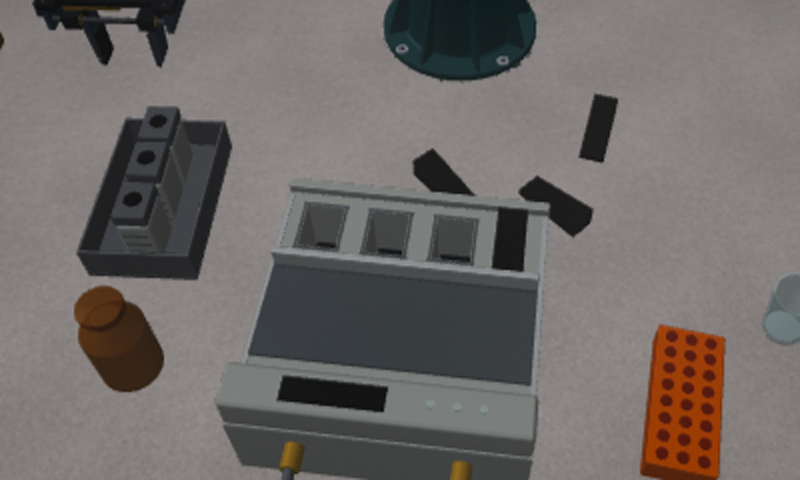

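All three stand in the crate. Returning to the wedge.

```bash
python3 -m inch '[0.7,-0.02,0.04,0,0.01,0.7,-0.05,0.09,0,0.03,0.7,-0.08,0.14,0,0.05,0.7,-0.12,0.19,0,0.075,0.7,-0.15,0.24,0,0.075,0.7,-0.17,0.29,0,0.075,0.7,-0.19,0.34,0,0.075,0.7,-0.21,0.39,0,0.075]';  python3 -c "
from h import *
to(566,152,255,92.5)"
```

```text
time: 36.32
tcp_pos: [533.1, -90.3, 244.4]
orientation: [-0.068, 3.14, -0.0]
force: [0.6, -0.4, 0.5]
opening: 64.4
tool-y ang 92.5 shift [-0.0542  0.3008 -0.0133] yaw -0.0001 | j6 -1.83
```

```bash
python3 -m inch '[0.7,-0.01,0.04,-0.01,0,0.7,-0.03,0.09,-0.01,0,0.7,-0.05,0.14,-0.01,0,0.7,-0.054,0.19,-0.01,0,0.7,-0.054,0.24,-0.01,0,0.7,-0.054,0.28,-0.01,0,0.7,-0.054,0.3,-0.01,0,0.7,-0.054,0.3,-0.01,0]'; python3 -m inch '[0.7,0,0,0,0]' ; python3 -c "
from h import *
c=cams.get_image('wrist');save('w28',c);st()
to(568.5,153.5,137,92.5)
for x in(247,277):print(ray(c,(x,160),155))"
```

```text
time: 36.98
tcp_pos: [565.1, 152.2, 252.2]
orientation: [-0.073, 3.14, 0.001]
force: [-0.3, -0.1, -0.6]
opening: 63.7
time: 37.07
tcp_pos: [565.3, 149.8, 252.0]
orientation: [-0.071, 3.141, -0.0]
force: [0.7, -0.6, -0.5]
opening: 63.7
t 37.12 tcp [565.4 149.  252. ] F [-0.3 -0.2 -0.2] open 64.0
tool-y ang 92.53 shift [-0.0041  0.0055  0.1437] yaw 0.0005 | j6 -1.4
[537.01468718 141.23443564 155.        ]
[535.71354351 170.40847996 155.        ]
```

View pics/w28.png

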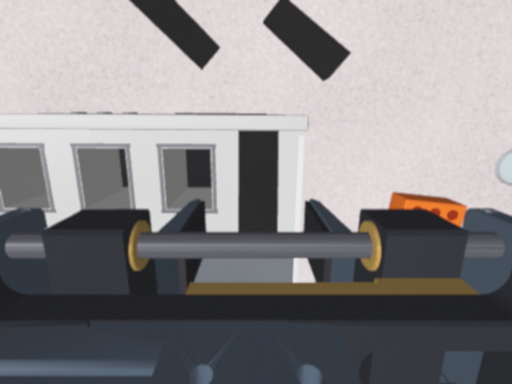

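The wedge is still in place (columns 239–277, centre y about 152). Descending to grip it.

```bash
python3 -m inch '[0.7,-0.004,0.005,0.02,0,0.7,-0.004,0.005,0.05,0,0.7,-0.004,0.005,0.08,0,0.7,-0.004,0.005,0.11,0,0.7,-0.004,0.005,0.13,0,0.7,-0.004,0.005,0.14,0,0.7,-0.004,0.005,0.143,0,0.7,-0.004,0.005,0.143,0]'; python3 -c "
from h import *
c=cams.get_image('wrist');save('w29',c);st()"
```

```text
time: 37.78
tcp_pos: [568.6, 152.7, 137.5]
orientation: [0.067, -3.141, 0.0]
force: [0.4, 0.2, 0.9]
opening: 64.3
t 37.83 tcp [569.  153.  138.2] F [ 0.8  0.  -0.6] open 63.5
```

View pics/w29.png

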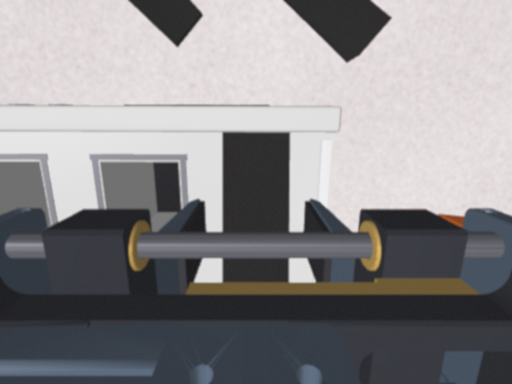

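```bash
python3 -m inch '[0,0,0,0.001,0,0,0,0,0.001,0,0,0,0,0.001,0,0,0,0,0.001,0,0,0,0,0.001,0,0,0,0,0.001,0]' 50; python3 -m inch '[0,-0.003,0,0,0,0,-0.005,0,-0.003,0,0,-0.005,0,-0.015,0,0,-0.005,0,-0.03,0]'; python3 -c "
from h import *
s=cams.get_image('scene');save('s30',s,(170,370,120,260),4);st()"
```

```text
time: 38.33
tcp_pos: [568.8, 153.5, 137.1]
orientation: [-0.068, 3.14, 0.0]
force: [-1.3, -1.9, 6.6]
opening: 39.8
time: 38.67
tcp_pos: [570.3, 153.3, 159.1]
orientation: [0.068, -3.136, 0.001]
force: [-5.1, -0.3, -5.5]
opening: 39.3
t 38.72 tcp [571.6 153.5 161.9] F [-2.7 -0.1 -2.8] open 39.7
```

View pics/s30.png

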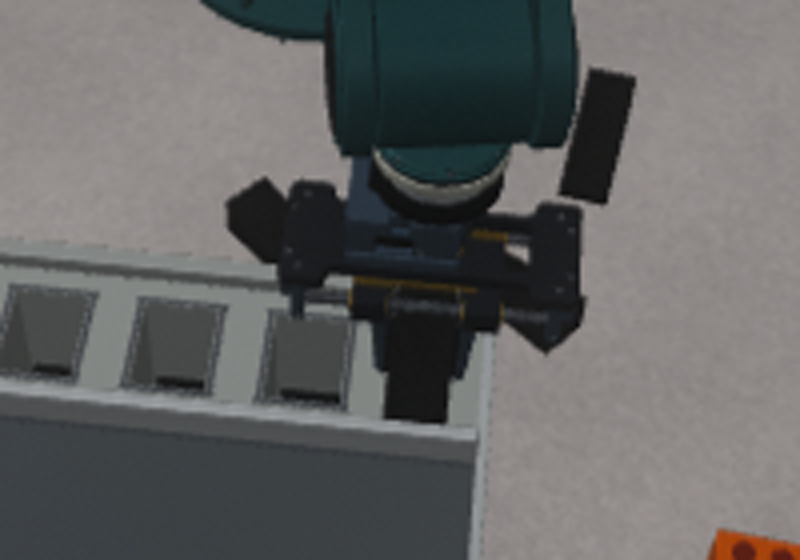

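The wedge is clear of the sill. I back it out along −x so the cover follows it shut gently.

```bash
python3 -m inch '[0,0.01,0,0,0,0,0.03,0,0,0,0,0.05,0,0,0,0,0.07,0,0,0,0,0.09,0,0,0,0,0.11,0,0,0,0,0.13,0,0,0,0,0.15,0,0,0]' ;python3 -m inch '[0,0.015,0,0,0,0,0.025,0,-0.02,0,0,0.025,0,-0.06,0,0,0.025,0,-0.1,0]'; python3 -c "
from h import *
s=cams.get_image('scene');save('s31',s,(100,400,120,320),2.6);st();to(471,344,230,82)"
```

```text
time: 39.38
tcp_pos: [451.4, 148.3, 160.4]
orientation: [-0.069, 3.14, 0.0]
force: [-0.3, 0.6, -2.2]
opening: 39.7
time: 39.72
tcp_pos: [431.1, 147.3, 240.7]
orientation: [0.069, -3.139, 0.001]
force: [2.0, -0.1, -1.7]
opening: 39.6
t 39.77 tcp [434.5 148.2 247.4] F [7.9 2.1 6.9] open 39.4
tool-y ang 92.52 shift [-0.0562  0.2424  0.0225] yaw 0.1753 | j6 -1.34
```

View pics/s31.png

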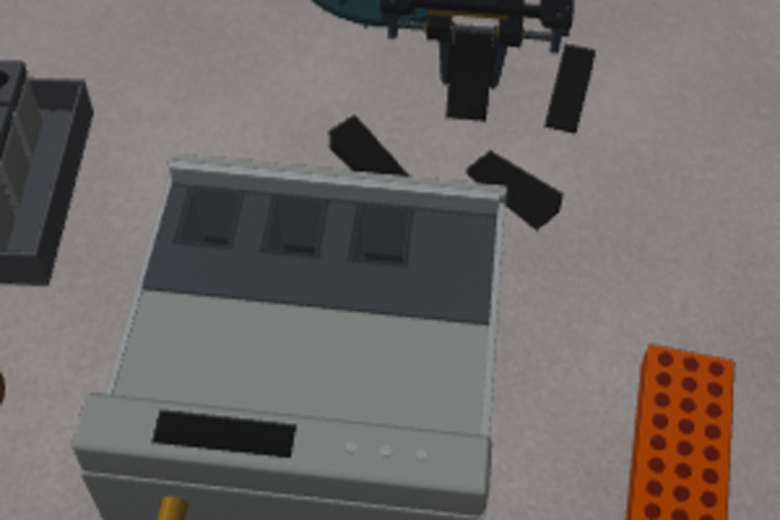

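The cover is shut and the wedge still in hand. Carrying it to its old spot on the bench.

```bash
python3 -m inch '[0,-0.01,0.04,0,0.05,0,-0.02,0.08,0,0.1,0,-0.03,0.12,0,0.17,0,-0.04,0.16,0,0.175,0,-0.05,0.2,0,0.175,0,-0.056,0.24,0,0.175,0,-0.056,0.242,0,0.175,0,-0.056,0.242,0,0.175]' ; python3 -c "
from h import *
c=cams.get_image('wrist');save('w32',c);st();to(471,344,12,82)"
```

```text
time: 40.43
tcp_pos: [468.6, 344.1, 240.0]
orientation: [-0.216, -3.134, 0.0]
force: [-0.1, -0.6, -2.1]
opening: 39.6
t 40.48 tcp [468.5 343.  240. ] F [-0.4  0.1 -1.4] open 39.7
tool-y ang 82.06 shift [-0.0031  0.0018  0.285 ] yaw 0.0011 | j6 -0.84
```

View pics/w32.png

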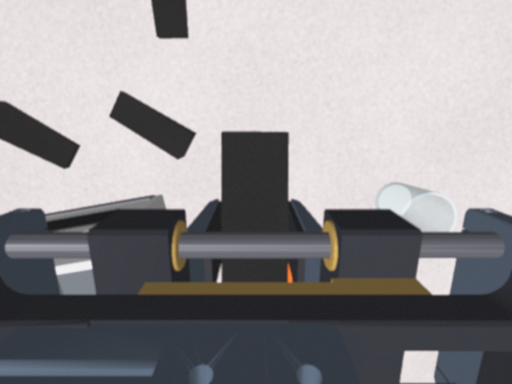

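The wedge sits in the gripper at the same place as before (row 132, columns 221–288). Lowering.

```bash
python3 -m inch '[0,-0.003,0.002,0.03,0,0,-0.003,0.002,0.07,0,0,-0.003,0.002,0.12,0,0,-0.003,0.002,0.17,0,0,-0.003,0.002,0.22,0,0,-0.003,0.002,0.26,0,0,-0.003,0.002,0.28,0,0,-0.003,0.002,0.286,0]' ; python3 -m inch '[0,0,0,0.002,0,0,0,0,0.004,0,0,0,0,0.004,0]'
```

```text
time: 41.15
tcp_pos: [469.8, 341.8, 8.9]
orientation: [-0.221, -3.13, 0.004]
force: [-0.3, -1.4, -1.7]
opening: 39.7
time: 41.4
tcp_pos: [472.4, 344.3, 9.9]
orientation: [0.22, 3.132, 0.002]
force: [0.7, -0.2, -3.1]
opening: 39.4
```

```bash
python3 -m inch '[0,0,0,0.002,0,0,0,0,0.003,0,0,0,0,0.0035,0,0,0,0,0.0035,0]'
```

```text
time: 41.73
tcp_pos: [472.1, 344.5, 7.1]
orientation: [0.219, 3.133, 0.001]
force: [-2.2, -3.9, 12.5]
opening: 39.6
```

On the bench (12.5 N contact). Releasing and backing off.

```bash
python3 -m inch '[0.6,0,0,0,0,0.75,0,0,0,0,0.75,0,0,0,0,0.75,0,0,0,0,0.75,0,0,-0.01,0,0.75,0,0,-0.05,0,0.75,0,0,-0.1,0,0.75,0,0,-0.15,0]'; python3 -m inch '[0.75,0,0,-0.05,0,0.75,0,0,-0.1,0,0.75,0,0,-0.14,0,0.75,0,0,-0.14,0,0.75,0,0,-0.14,0,0.75,0,0,-0.14,0]';python3 -c "
from h import *
c=cams.get_image('top');save('t33',c,None,1.5);st();s=cams.get_image('scene');save('s33',s,None,1.5)"
```

```text
time: 42.4
tcp_pos: [470.8, 343.7, 127.0]
orientation: [-0.219, -3.132, 0.002]
force: [0.0, 0.9, 0.8]
opening: 68.5
time: 42.9
tcp_pos: [471.1, 343.8, 237.3]
orientation: [-0.219, -3.134, 0.0]
force: [-0.4, -0.0, -0.1]
opening: 68.8
t 42.95 tcp [470.8 343.7 236.5] F [ 1.  -0.2 -1.1] open 68.7
```

View pics/t33.png

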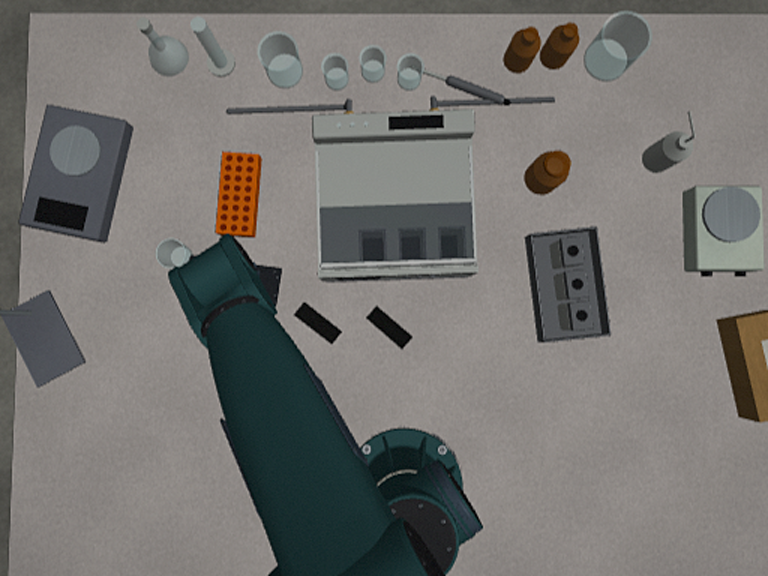

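View pics/s33.png

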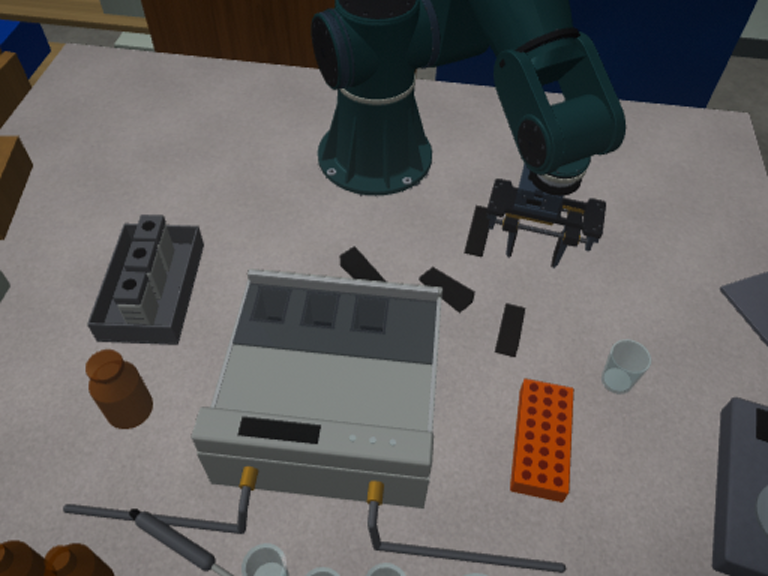

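All three cartridges stand in the crate, the wedge is flat on the bench at (341,219) in the scene image, and the bystanders are in place. I compare the cover with the first picture.

```bash
python3 -c "
from h import *
a=cv2.imread('pics/a_scene.png').astype(int);s=cams.get_image('scene');b=s['color'][...,::-1].astype(int)
print(np.abs(a-b)[180:200,165:290].mean(), np.abs(a-b)[215:255,150:290].mean(), 'rack/bottle/beaker',np.abs(a-b)[250:335,338:388].mean(),np.abs(a-b)[230:290,50:105].mean(),np.abs(a-b)[225:265,400:435].mean())
for col in (200,270):
  for im in(a,b): print(col,im[180:240,col].sum(1)[::1].tolist()[:60:3])
m=seg(s,(341,219));print(m.sum(),np.argwhere(m).mean(0)[::-1])
f=lambda p:np.abs(wmask(s,p[0],p[1],p[2]/57.3)-m).sum()/m.sum()
r=minimize(f,[471,344,-8],method='Nelder-Mead',options=dict(initial_simplex=[[471,344,-8],[477,344,-8],[471,350,-8],[471,344,-4]]));print(r.x,r.fun)
"
```

```text
8.235066666666667 8.705595238095238 rack/bottle/beaker 7.867450980392157 8.178282828282828 10.689285714285715
200 [393, 390, 268, 221, 166, 182, 178, 181, 181, 177, 179, 162, 140, 178, 177, 179, 180, 180, 284, 361]
200 [429, 426, 294, 241, 188, 200, 198, 200, 199, 199, 200, 180, 155, 197, 199, 196, 199, 199, 312, 397]
270 [384, 391, 397, 386, 417, 221, 202, 181, 180, 176, 180, 180, 179, 179, 181, 178, 179, 179, 182, 182]
270 [420, 426, 433, 422, 452, 244, 225, 200, 198, 200, 197, 198, 199, 198, 199, 198, 197, 199, 198, 200]
471 [339.82590234 219.9447983 ]
[473.00299949 346.86583695  -8.56153975] 0.05836559676949336
```

Apart from a uniform brightness change, the cover's edges lie in the same rows as at the start, so it is shut. The wedge model fits flat on the bench with a 6% mismatch. Handing in.

```bash
python3 -c "
from cell import ticket
print(ticket.job_done())"
```

```text
the job is handed in; nothing more can be done
None
```

I pushed the cover back with the leftmost wedge and propped it in the lane. Then I pressed, pulled and crated all three cartridges, backed the wedge out so the cover followed it shut, laid it near its starting place and handed the job in at about 43 s.

**Last checks:**
- **Cartridges:** all three stand in the crate.
- **Cover:** its edges lie in the same image rows as at the start, so it is shut as far as the pictures show.
- **Wedge:** it lies flat on the bench at about (473, 347) mm, and the model fit there has a 6% mismatch.
- **Bystanders:** the bottle, beaker and tube rack look unmoved in the pictures.
- **Gripper:** it was open and clear of everything.

**What disagreed:**
- My first unit fit was about 3 mm too far back, which the wrist camera showed.
- My first crate fit was a few mm off and left several pixels of residual.
- The last press, on the middle cartridge, reached its stop at about 37 N in z (about 40 N in total) on the fingers.
- There was a brief 8 N force reading while I carried the wedge away, but it stayed gripped.

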